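# Pack the tube bucket and bring it under the needle

## Robot

A 6-joint arm with a two-finger parallel gripper is mounted at the origin on the work surface. World frame = base frame: x ahead of the robot, y to its left, z up, the work surface at z = 0. Lengths are in m, angles in degrees, forces in N, time in s.
With the tool pointing down it reaches from about 0.15 to 0.775 m from the base axis. Payload 6.1 kg.
Tool frame: the origin (TCP) lies between the finger pads; the fingertips stand 11 mm ahead of it and the grasp point (between the pads) lies 8 mm behind it; x points along the fingers, z is the direction in which the jaws open and shut, and the axes are right-handed (so a half turn about x gives the same grasp; the last joint's range is limited). The gripper opens to 85 mm and grips with 20 to 120 N. Pads are 22 mm wide; open, the fingers measure 114 mm over their backs; the gripper's body (76 mm by 85 mm) begins 54 mm behind the grasp point. The pads swing forward as they close: fully open they stand 13 mm farther back than shut.
Start: joints at [69.156, 7.208, -2.269, 80.523, 0, 90], TCP at [0.187, 0.491, 0.242] pointing down, gripper open.
Joint ranges: [-155.77, 155.77], [-54.66, 111.73], [-72.52, 77.12], [-102.08, 115.82], [-83.92, 84.16], [-180, 180]. Speed limits (degrees/s): [136.94, 136.94, 172.46, 180, 180, 180].

## Interface

Orientations are given as a 3x3 rotation matrix whose columns are the frame's x, y, z axes.
In Python, from station import manip gives the robot as it stands.
- The arm moves only by the shell command python3 -m handwheel 'ROWS' [FORCE]. ROWS is JSON, a list of rows, each a list of 3 entries, a list of its own where there are three numbers: the shift along the tool's x, y, z in mm, then the turn, a rotation vector about the tool's x, y, z in degrees, then the closure in counts, from 0 (fully open) to 255 (shut). In form: [[[x, y, z], [wx, wy, wz], gripper], ...]. A call has 1 to 20 rows; each row shifts and turns the commanded pose from where the row before left it, along the tool's axes as they then stand; what a row does not reach is not made up. A row lasts 1/10 s, in which the tool goes at most 50 mm and 8.59 degrees, less where a joint would pass 70% of its speed; a pose out of reach is approached as far as the arm can. A call with a gripper value outside its range is refused whole. The fingers move at their own pace and stop on an object; FORCE is the grip in N (left out, the last holds). Time passes only in rows, so rows that do not move let the fingers close. It gives the time, the measured TCP pose, the force and the opening at its end, in the units of the state.
- manip.state(): the state, without advancing time (a new reading comes with each control period).
- manip.grab_frame(name): name is "scene" or "top" or "wrist"; returns the picture (420x560x3 uint8, blue, green, red); there is no depth.
- manip.get_calibration(name): a dict with "mtx" (3x3 intrinsics, pixels), "T" (4x4, takes a point from camera to world coordinates). Camera axes: x right, y down, z forward; pixel columns grow to the right and rows downward; lengths in m; the calibration is good to about 2 mm. A picture is of the moment at which its call begins: read the wrist's pose just before it. get_calibration takes no time and is no camera call; for the wrist camera it gives the pose at the moment of the call.
- manip.sign_off(): hands the job in, once; it reports no verdict.
The state is a dict: "time": time; "q": joint angles; "dq": joint speeds; "joint_torque": joint torques, N m; "ee_pos": TCP position; "tcp_rot": TCP orientation; "force": force on the tool from outside, world axes, zero at the start; "moment": the same for the moment, N m; "gripper_width": opening from 0.0 (shut) to 1.0 (fully open).
Only numpy, scipy, OpenCV 4.12 (cv2) and the standard library are available. Lean on these libraries where they do the work, as an engineer would, in place of code of your own. Each camera call takes 0.05 s, during which the arm holds its last target.

## Task

Draw the red-capped and the blue-capped tube out of the slanted rack and pack them upright among the short tubes in the round bucket, the red one in the middle and the blue one in the free place of the ring around it, each lowered to the floor of the bucket and not dropped. Then slide the carriage by its post until the white dot on the red cap is under the dispenser needle, and let go. Do not knock the needle, keep the bucket on its carriage, and leave the yellow-capped tube and everything else where it is.

Things in the scene. Friction and masses are not known exactly. Their poses are not given: they have to be found in the camera images.
- red_mid (a point): straight flat-footed, round-edged glass tube, 28 mm in diameter all the way up and 150 mm long, with a red cap (same diameter, the upper 30 mm) that carries a 20 mm white dot on top; about 60 g. It starts in one of the three slots of the slanted rack, pushed 50 mm deep, its upper 100 mm bare. This point is its centre, half-way up; z runs along the tube towards the cap (the other axes turn freely)
- red_top (a point): centre of the white dot on top of the red cap, 75 mm from red_mid along its z
- blue_mid (a point): straight flat-footed, round-edged glass tube, 28 mm in diameter all the way up and 150 mm long, with a blue cap (same diameter, the upper 30 mm) that carries a 20 mm white dot on top; about 60 g. It starts in one of the three slots of the slanted rack, pushed 50 mm deep, its upper 100 mm bare. This point is its centre, half-way up; z runs along the tube towards the cap (the other axes turn freely)
- yellow_mid (a point): straight flat-footed, round-edged glass tube, 28 mm in diameter all the way up and 150 mm long, with a yellow cap (same diameter, the upper 30 mm) that carries a 20 mm white dot on top; about 60 g. It starts in one of the three slots of the slanted rack, pushed 50 mm deep, its upper 100 mm bare. This point is its centre, half-way up; z runs along the tube towards the cap (the other axes turn freely). It stays in the rack
- red: the red-capped tube; origin at the centre of its foot, z towards the cap
- blue: the blue-capped tube; origin at the centre of its foot, z towards the cap
- rack: fixed green rack, 60 mm high block, 200 mm wide, with three slots in a row along its y, 70 mm apart (y = -70, 0, 70 mm), 31 mm wide and 50 mm deep; the slots lean 30 degrees from vertical, towards the rack's -x (the robot), so the tubes must be drawn out along their own axis. Origin on the table at its middle
- bucket: round open steel bucket, loose, outer diameter 100 mm, inner diameter 92 mm, 75 mm high, floor 5 mm thick; it stands in a low locating ring on the carriage, with its underside 22 mm above the table, and rides along with the carriage. It holds five short tubes on its outer ring, centres 30 mm from its axis, one every 60 degrees; the middle and one place of the ring (in any direction) are empty. Origin at the centre of its underside
- bucket_in (a point): centre of the bucket's inner floor, 27 mm above the table; z up along its axis
- rig: fixed slide rig: aluminium plate with two rails along its y. Origin on the table below the carriage's starting place; the carriage slides towards the rig's +y
- carriage (a joint): blue carriage with the bucket on it: 0 = loading place (start), grows as it slides along the rig's +y towards the needle, up to 0.24 m; light friction (about 2 N), it stays where it is left
- handle (a point): black upright post on the carriage to pinch and slide it by, 20 by 20 mm in section, sides along the rig's x and y, its top 110 mm above the table; 115 mm from the bucket's axis on the robot's side. This point is on the post's axis, 20 mm below its top
- dispenser: fixed cream dispenser: a column that stands 185 mm away from the needle, diagonally beyond the rails (rig's +x and +y), with a slim level arm (28 mm wide, its underside 262 mm above the table) and a needle hanging from the arm's end over the rails, 165 to 205 mm along the rails from the loading place. Origin on the table straight below the needle; x and y as the rig's
- needle_tip (a point): tip of the thin downward needle, 200 mm above the table (23 mm above a tall tube standing in the bucket)
- reagent: amber bottle, 60 mm wide, 130 mm high, bystander
- dishes: stack of dishes, 90 mm wide, 45 mm high, bystander
- marker: blue pen lying on the table, 130 mm long, bystander
- jar: white jar with a red cap, 70 mm wide, 80 mm high, bystander
- short0_mid (a point): short amber tube with a white cap, 28 mm in diameter and 90 mm long, about 40 g, standing loose in the bucket on its outer ring, its top 117 mm above the table (60 mm lower than a tall tube's top would be); this point is its centre, half-way up, z towards the cap
- short1_mid (a point): short amber tube with a white cap, 28 mm in diameter and 90 mm long, about 40 g, standing loose in the bucket on its outer ring, its top 117 mm above the table (60 mm lower than a tall tube's top would be); this point is its centre, half-way up, z towards the cap
- short2_mid (a point): short amber tube with a white cap, 28 mm in diameter and 90 mm long, about 40 g, standing loose in the bucket on its outer ring, its top 117 mm above the table (60 mm lower than a tall tube's top would be); this point is its centre, half-way up, z towards the cap
- short3_mid (a point): short amber tube with a white cap, 28 mm in diameter and 90 mm long, about 40 g, standing loose in the bucket on its outer ring, its top 117 mm above the table (60 mm lower than a tall tube's top would be); this point is its centre, half-way up, z towards the cap
- short4_mid (a point): short amber tube with a white cap, 28 mm in diameter and 90 mm long, about 40 g, standing loose in the bucket on its outer ring, its top 117 mm above the table (60 mm lower than a tall tube's top would be); this point is its centre, half-way up, z towards the cap

How it is judged (in metres and radians):
On the way, in this order (a step that is already met when the one before it is completed fails the run):
1. at the loading place, the red tube stands in the middle of the bucket and the blue tube in the ring, both let go (horizontal distance between red_mid and bucket_in below 0.01 m and z of red_mid in the frame of bucket_in between 0.069 and 0.081 m and angle between each of red_mid, blue_mid's own z axis and vertical below 0.12 rad and horizontal distance between blue_mid and bucket_in below 0.04 m and z of blue_mid in the frame of bucket_in between 0.069 and 0.081 m and contact force between the fingers and red below 0.05 N and contact force between the fingers and blue below 0.05 N and value of joint carriage below 0.1 m), for 0.2 s.
2. the carriage is slid until the red cap is under the needle (horizontal distance between red_mid and bucket_in below 0.01 m and z of red_mid in the frame of bucket_in between 0.069 and 0.081 m and angle between each of red_mid, blue_mid's own z axis and vertical below 0.12 rad and horizontal distance between blue_mid and bucket_in below 0.04 m and z of blue_mid in the frame of bucket_in between 0.069 and 0.081 m and horizontal distance between red_top and needle_tip below 0.01 m), for 0.2 s.
At the end, for the whole second after the job is handed in: The seven tubes stand upright (within 7 degrees) on the bucket's floor, the red one within 10 mm of the bucket's axis and the other six around it; the white dot's centre on the red cap lies within 10 mm of the needle's vertical; all at rest and let go (all of step 2 and horizontal distance between each of short0_mid, short1_mid, short2_mid, short3_mid, short4_mid and bucket_in below 0.04 m and z of short0_mid in the frame of bucket_in between 0.039 and 0.051 m and angle between each of short0_mid, short1_mid, short2_mid, short3_mid, short4_mid's own z axis and vertical below 0.12 rad and z of short1_mid in the frame of bucket_in between 0.039 and 0.051 m and z of short2_mid in the frame of bucket_in between 0.039 and 0.051 m and z of short3_mid in the frame of bucket_in between 0.039 and 0.051 m and z of short4_mid in the frame of bucket_in between 0.039 and 0.051 m and linear speed of each of red, blue, bucket below 0.02 m/s); the robot touches nothing.
It fails at once if a tube is dropped from more than about 2 cm ((linear speed of red above 0.65 m/s and contact force between the fingers and red below 0.05 N) or (linear speed of blue above 0.65 m/s and contact force between the fingers and blue below 0.05 N)).
It fails at once if the dispenser or its needle is knocked (over 4 N) (contact force between dispenser and anything else above 4 N).
It fails at once if the bucket is tipped or lifted off the carriage (angle between bucket's own z axis and vertical above 0.15 rad or height (world z) of bucket above 0.034 m).
It fails at once if the yellow-capped tube is taken or pushed (over 15 mm) (distance of yellow_mid from where it was at the start of the episode above 0.015 m).
It fails at once if a bystander is moved more than 30 mm (distance of any of reagent, dishes, marker, jar from where it was at the start of the episode above 0.03 m).
It also fails if it takes over 72 s, if anything falls off the work surface, if the arm or the gripper's body presses on something with over 40 N, if the wrist force passes 120 N, or if a joint passes its speed limit or range.

## Working session

There is one attempt and no reset: what is moved stays moved. The work goes in short steps, Python scripts to look and compute and a shell command to move; the robot and the scene stay as the last step left them, time stands still between calls to the robot, and variables do not carry over. Pictures are saved under pics/ and viewed, and the job is handed in when it is done.

```bash
ls; mkdir -p pics; python3 - <<'E'
from station import manip
import cv2,numpy as np
print(manip.state())
for n in("scene","top","wrist"):
    c=manip.get_calibration(n);print(n,np.round(c["mtx"],1).tolist(),np.round(c["T"],4).tolist())
    cv2.imwrite(f"pics/{n}0.png",manip.grab_frame(n))
E
```

```text
pics
{'time': 0.0, 'q': array([ 6.91592654e+01,  7.24421435e+00, -2.32581917e+00,  8.05228219e+01,
        7.64870837e-04,  9.00007787e+01]), 'dq': array([ 0.03280829, -0.02373245, -0.08370126, -0.07502017, -0.12280017,
       -0.00289648]), 'joint_torque': array([ 9.05733259e-05, -4.35910356e+01,  3.52927351e+01,  1.71493023e-02,
        9.64162655e-05,  8.64866418e-07]), 'ee_pos': array([0.18664348, 0.49030277, 0.24150617]), 'tcp_rot': array([[-5.89050686e-04, -9.34568133e-01,  3.55783723e-01],
       [-1.50984931e-03,  3.55784211e-01,  9.34566913e-01],
       [-9.99998687e-01,  1.33274711e-05, -1.62063199e-03]]), 'force': array([0.10311998, 0.01722595, 0.58596493]), 'moment': array([-0.04245338,  0.01763043,  0.01883064]), 'gripper_width': 0.9959059999012922}
scene [[539.1, 0.0, 282.3], [0.0, 539.1, 209.7], [0.0, 0.0, 1.0]] [[-0.3534, 0.7264, -0.5894, 1.3212], [0.9354, 0.2801, -0.2157, 0.2483], [0.0084, -0.6275, -0.7785, 1.1383], [0.0, 0.0, 0.0, 1.0]]
top [[498.0, 0.0, 277.9], [0.0, 498.0, 212.9], [0.0, 0.0, 1.0]] [[-0.0132, -0.9853, 0.1701, 0.3583], [-0.9996, 0.017, 0.0206, -0.0148], [-0.0232, -0.1697, -0.9852, 1.3544], [0.0, 0.0, 0.0, 1.0]]
wrist [[294.1, 0.0, 277.7], [0.0, 294.1, 209.0], [0.0, 0.0, 1.0]] [[0.3561, 0.8927, 0.2762, 0.116], [0.9344, -0.3396, -0.1072, 0.5164], [-0.0019, 0.2963, -0.9551, 0.3726], [0.0, 0.0, 0.0, 1.0]]
```

View pics/scene0.png

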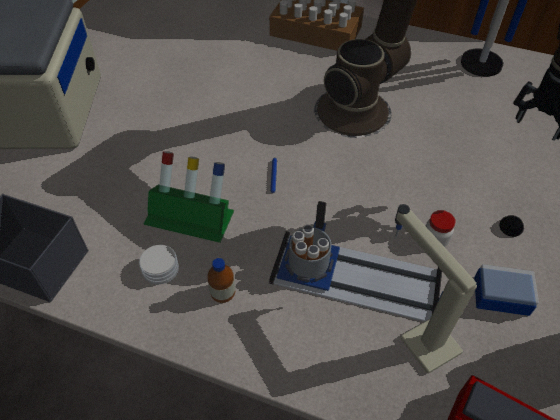

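View pics/top0.png

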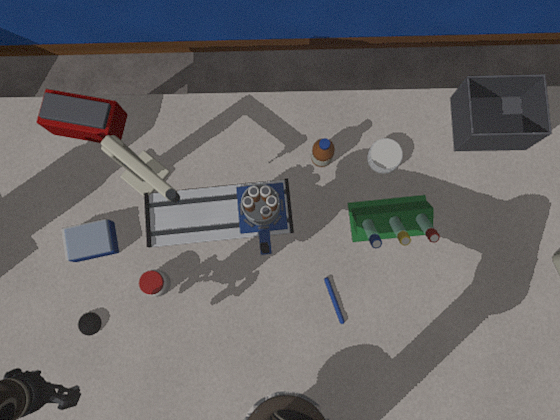

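View pics/wrist0.png

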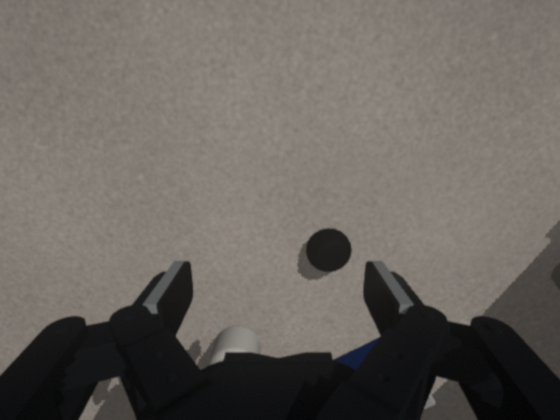

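The scene view shows the rack at (190,210), the bucket at (310,250) with its post at (320,210), and the dispenser on the right. In the top view the caps are blue (375,241), yellow (404,239) and red (433,236), the bucket is at (260,205), and the needle end of the arm is near (173,195). I'll zoom in on these.

```bash
python3 - <<'E'
import cv2
t=cv2.imread("pics/top0.png");s=cv2.imread("pics/scene0.png")
cv2.imwrite("pics/tz_rack.png",cv2.resize(t[190:260,340:450],None,fx=7,fy=7,interpolation=2))
cv2.imwrite("pics/tz_buck.png",cv2.resize(t[170:260,140:300],None,fx=5,fy=5,interpolation=2))
cv2.imwrite("pics/sz_buck.png",cv2.resize(s[190:300,270:420],None,fx=5,fy=5,interpolation=2))
cv2.imwrite("pics/sz_rack.png",cv2.resize(s[140:250,140:250],None,fx=5,fy=5,interpolation=2))
E
```

```text
(no output)
```

View pics/tz_rack.png

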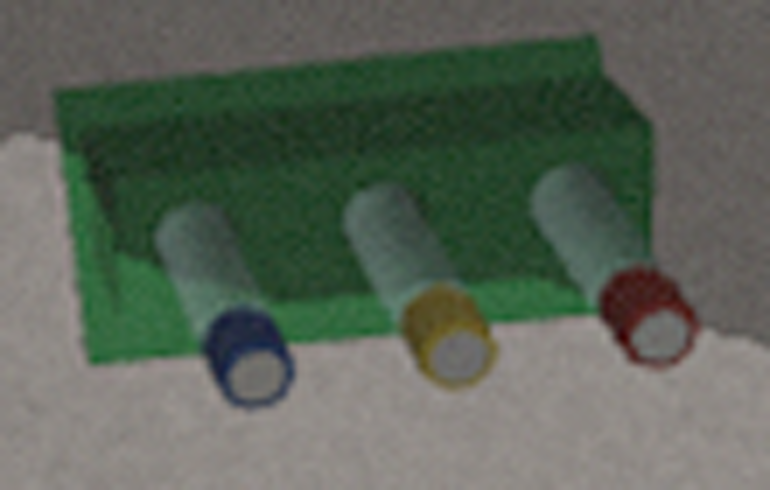

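View pics/tz_buck.png

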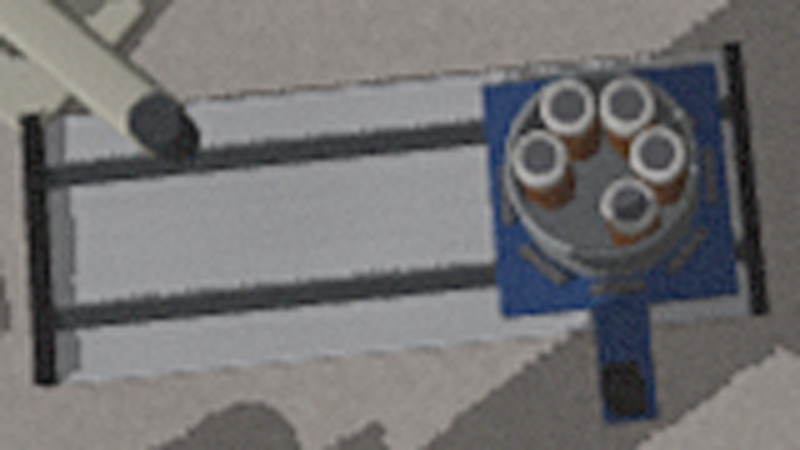

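View pics/sz_buck.png

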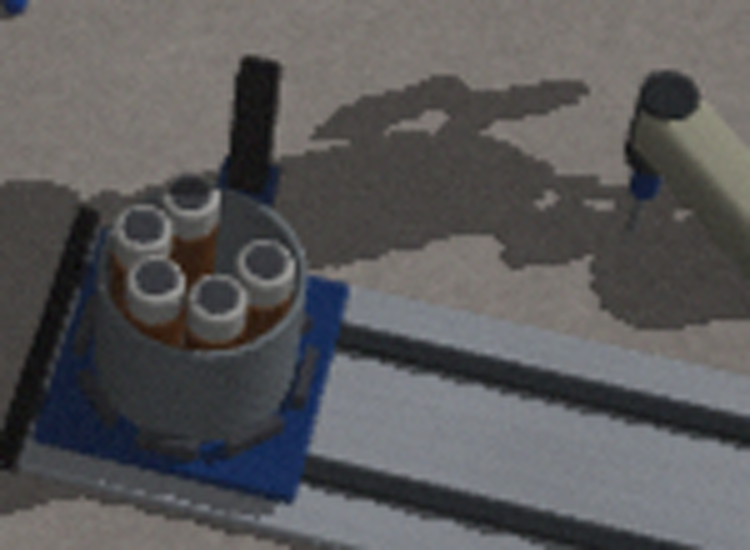

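View pics/sz_rack.png

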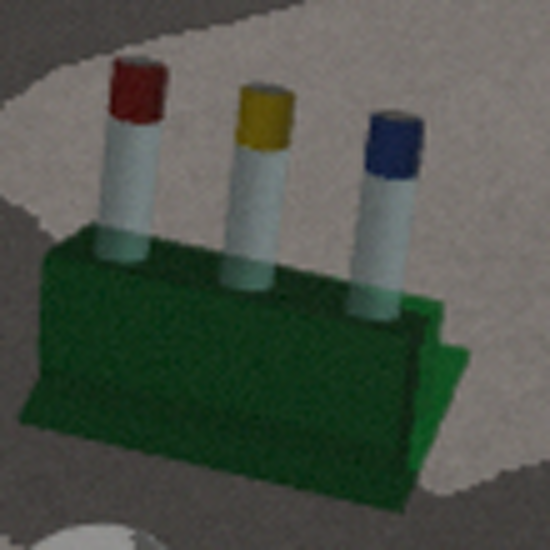

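```bash
cat > h.py <<'E'
import numpy as np,cv2
from station import manip
def ray(cal,uv):
    d=np.linalg.inv(cal["mtx"])@np.array([uv[0],uv[1],1.]);T=cal["T"]
    d=T[:3,:3]@d;return T[:3,3],d/np.linalg.norm(d)
def onz(cal,uv,z):
    o,d=ray(cal,uv);return o+d*(z-o[2])/d[2]
def tri(*rs):
    A=np.zeros((3,3));b=np.zeros(3)
    for o,d in rs:
        P=np.eye(3)-np.outer(d,d);A+=P;b+=P@o
    p=np.linalg.solve(A,b)
    return p,[float(np.linalg.norm((np.eye(3)-np.outer(d,d))@(p-o))*1e3) for o,d in rs]
def proj(cal,p):
    T=np.linalg.inv(cal["T"]);q=cal["mtx"]@(T[:3,:3]@p+T[:3,3]);return q[:2]/q[2]
E
python3 - <<'E'
from h import *
np.set_printoptions(precision=4,suppress=True)
ct,cs=manip.get_calibration("top"),manip.get_calibration("scene")
tz=lambda x,y:(340+x/7-.5,190+y/7-.5)
bz=lambda x,y:(140+x/5-.5,170+y/5-.5)
sz=lambda x,y:(270+x/5-.5,190+y/5-.5)
rz=lambda x,y:(140+x/5-.5,140+y/5-.5)
D={'blue':(tz(255,375),rz(397,117)),'yel':(tz(460,355),rz(267,90)),'red':(tz(660,335),rz(140,62))}
for k,(a,b) in D.items(): print(k,*tri(ray(ct,a),ray(cs,b)),onz(ct,a,.147))
# tube where entering rack, top view, mid axis
# shorts
S=[]
for t,s in (((567,105),(267,262)),((627,104),(218,296)),((656,152),(156,279)),((628,205),None),((540,156),None)):
    p=onz(ct,bz(*t),.117);S.append(p);print('short',p)
for s in ((267,262),(218,296),(156,279),(145,227),(192,193)): print('short scene',onz(cs,sz(*s),.117))
S=np.array(S)[:,:2]
A=np.c_[2*S,np.ones(5)];x=np.linalg.lstsq(A,(S**2).sum(1),rcond=None)[0]
print('c',x[:2],np.sqrt(x[2]+x[0]**2+x[1]**2))
print('handle top',onz(ct,bz(625,388),.11),onz(cs,sz(261,62),.11))
print('arm end top', onz(ct,bz(160,122),.29),'needle scene',onz(cs,sz(628,232),.2))
print('rails',onz(ct,bz(50,178),.02),onz(ct,bz(480,132),.02))
print('carriage edges',onz(ct,bz(485,88),.02),onz(ct,bz(717,66),.02))
E
```

```text
blue [ 0.4886 -0.2271  0.1501] [1.4327035898569624, 1.432703589856978] [ 0.4884 -0.2263  0.147 ]
yel [ 0.4944 -0.2978  0.1491] [1.051583394297915, 1.0515833942979067] [ 0.4943 -0.2973  0.147 ]
red [ 0.5003 -0.3671  0.1495] [1.3392473989439904, 1.3392473989441696] [ 0.5001 -0.3665  0.147 ]
short [0.6309 0.0739 0.117 ]
short [0.6308 0.0433 0.117 ]
short [0.6057 0.0288 0.117 ]
short [0.5786 0.0433 0.117 ]
short [0.6047 0.0877 0.117 ]
short scene [0.6041 0.0874 0.117 ]
short scene [0.6305 0.0723 0.117 ]
short scene [0.6317 0.0425 0.117 ]
short scene [0.6055 0.0278 0.117 ]
short scene [0.5787 0.0418 0.117 ]
c [0.6049 0.0583] 0.029868118933348887
handle top [0.4867 0.0459 0.11  ] [0.4844 0.0459 0.11  ]
arm end top [0.5884 0.2404 0.29  ] needle scene [0.5913 0.241  0.2   ]
rails [0.6165 0.3651 0.02  ] [0.638  0.1287 0.02  ]
carriage edges [0.6626 0.1259 0.02  ] [ 0.6726 -0.0018  0.02  ]
```

```bash
cat >> h.py <<'E'
from scipy.spatial.transform import Rotation as Ro
RX=np.array([.9965,.083,0]);RX/=np.linalg.norm(RX);RY=np.array([-RX[1],RX[0],0])
Z=np.array([0,0,1.])
AX=.8660*Z-.5*RX   # rack tube axis up
TOP=dict(blue=np.array([.4885,-.2267,.1495]),red=np.array([.5002,-.3668,.1495]))
def Rmat(x,z): return np.c_[x,np.cross(z,x),z]
RT=Rmat(-AX,RY)           # tilted
def Rdown(yaw): a=np.radians(yaw);return Rmat(-Z,np.array([np.cos(a),np.sin(a),0]))
def plan(Rt,pt):
    s=manip.state();R0=s["tcp_rot"];p0=s["ee_pos"]
    w=np.degrees(Ro.from_matrix(R0.T@Rt).as_rotvec())
    print("turn",np.round(w,2),"norm",round(float(np.linalg.norm(w)),2))
    print("shift mm in target tool axes",np.round(Rt.T@(np.array(pt)-p0)*1e3,1),"in current axes",np.round(R0.T@(np.array(pt)-p0)*1e3,1))
def show():
    s=manip.state();print("t",round(s["time"],2),"p",np.round(s["ee_pos"],4),"q",np.round(s["q"],1),"F",np.round(s["force"],1),"w",round(s["gripper_width"],3))
    print(np.round(s["tcp_rot"],3).tolist())
E
python3 - <<'E'
from h import *
for k in TOP: print(k,"grasp tcp",TOP[k]-.035*AX,"pre",TOP[k]+.04*AX)
plan(RT,TOP["red"]+.045*AX)
plan(RT,[.45,0.,.26])
E
```

```text
blue grasp tcp [ 0.50593961 -0.22524743  0.11919   ] pre [ 0.46856902 -0.22836008  0.18414   ]
red grasp tcp [ 0.51763961 -0.36534743  0.11919   ] pre [ 0.48026902 -0.36846008  0.18414   ]
turn [-25.    -6.77 -29.51] norm 39.26
shift mm in target tool axes [ 155.5 -162.8 -880.2] in current axes [  54.1 -577.7 -699.2]
turn [-25.    -6.77 -29.51] norm 39.26
shift mm in target tool axes [  95.  -201.1 -510.5] in current axes [ -17.8 -420.5 -364.6]
```

```bash
python3 -m handwheel '[[[0,0,0],[-5,-1.35,-5.9],100],[[0,0,0],[-5,-1.35,-5.9],100],[[0,0,0],[-5,-1.35,-5.9],100],[[0,0,0],[-5,-1.35,-5.9],100],[[0,0,0],[-5,-1.35,-5.9],100],[[0,0,0],[0,0,0],100]]' 40; python3 - <<'E'
from h import *
show();plan(RT,[.43,0.,.27]);plan(RT,TOP["red"]+.045*AX)
E
```

```text
time: 0.75
ee_pos: [0.185, 0.4897, 0.2408]
tcp_rot: [[0.498, -0.863, -0.087], [0.042, -0.076, 0.996], [-0.866, -0.5, -0.002]]
force: [0.6, 0.2, 0.1]
gripper_width: 0.606
t 0.75 p [0.185  0.4897 0.2408] q [ 84.8   0.9 -14.1  69.2 -29.5  78.3] F [0.6 0.2 0.1] w 0.606
[[0.498, -0.863, -0.087], [0.042, -0.076, 0.996], [-0.866, -0.5, -0.002]]
turn [0.23 0.02 0.01] norm 0.23
shift mm in target tool axes [  76.5 -190.8 -508.3] in current axes [  76.3 -188.7 -509.1]
turn [0.23 0.02 0.01] norm 0.23
shift mm in target tool axes [ 155.6 -164.8 -879.7] in current axes [ 155.3 -161.2 -880.4]
```

```bash
python3 -m handwheel '[[[6,-15,-40],[0,0,0],100],[[6,-15,-40],[0,0,0],100],[[6,-15,-40],[0,0,0],100],[[6,-15,-40],[0,0,0],100],[[6,-15,-40],[0,0,0],100],[[6,-15,-40],[0,0,0],100],[[6,-15,-40],[0,0,0],100],[[6,-15,-40],[0,0,0],100],[[6,-15,-40],[0,0,0],100],[[6,-15,-40],[0,0,0],100],[[6,-15,-40],[0,0,0],100],[[6,-15,-40],[0,0,0],100],[[0,0,0],[0,0,0],100]]'; python3 - <<'E'
from h import *
show();plan(RT,TOP["red"]+.045*AX)
E
```

```text
time: 2.05
ee_pos: [0.4193, 0.0219, 0.2707]
tcp_rot: [[0.5, -0.863, -0.067], [0.036, -0.057, 0.998], [-0.865, -0.501, 0.002]]
force: [-0.0, 0.1, 0.4]
gripper_width: 0.607
t 2.05 p [0.4193 0.0219 0.2707] q [  2.4 -28.5 -34.2  54.3   0.8  -1.2] F [-0.   0.1  0.4] w 0.607
[[0.5, -0.863, -0.067], [0.036, -0.057, 0.998], [-0.865, -0.501, 0.002]]
turn [-0.83 -0.35  0.07] norm 0.9
shift mm in target tool axes [  84.1   18.7 -394.1] in current axes [  86.5   13.2 -393.8]
```

```bash
python3 -m handwheel '[[[0,1.5,-36],[-0.8,-0.3,0],100],[[0,1.5,-36],[0,0,0],100],[[0,1.5,-36],[0,0,0],100],[[8,1.5,-36],[0,0,0],100],[[8,1.5,-36],[0,0,0],100],[[8,1.5,-36],[0,0,0],100],[[8,1.5,-36],[0,0,0],100],[[8,1.5,-36],[0,0,0],100],[[8,1.5,-36],[0,0,0],100],[[8,1.5,-36],[0,0,0],100],[[0,1.5,-32],[0,0,0],100],[[0,0,0],[0,0,0],100]]'; python3 - <<'E'
from h import *
show();plan(RT,TOP["red"]+.045*AX)
c=manip.get_calibration("wrist");cv2.imwrite("pics/w1.png",manip.grab_frame("wrist"))
for k in TOP: print(k,proj(c,TOP[k]),proj(c,TOP[k]-.1*AX))
E
```

```text
time: 3.25
ee_pos: [0.4697, -0.3629, 0.2125]
tcp_rot: [[0.497, -0.862, -0.094], [0.048, -0.081, 0.996], [-0.866, -0.5, 0.001]]
force: [0.3, -0.2, 0.4]
gripper_width: 0.61
t 3.25 p [ 0.4697 -0.3629  0.2125] q [-48.9   0.  -19.4  52.   24.  -50.4] F [ 0.3 -0.2  0.4] w 0.61
[[0.497, -0.862, -0.094], [0.048, -0.081, 0.996], [-0.866, -0.5, 0.001]]
turn [ 0.54  0.38 -0.03] norm 0.66
shift mm in target tool axes [24.6  5.5 -6.4] in current axes [24.5  5.6 -6.5]
blue [463.30820601 221.28361664] [405.43035491 189.37922072]
red [269.86346404 219.98356162] [271.73699626 188.36160394]
```

View pics/w1.png

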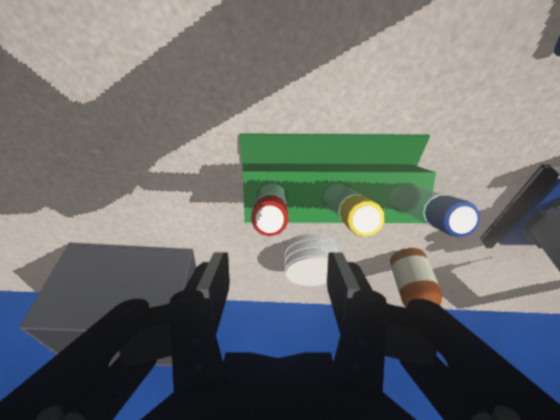

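The wrist view shows the red dot at (269,216), where I predicted (270,220), and the blue dot at (461,219), predicted (463,221). That agrees to about 2 mm, so I'll advance on red.

```bash
python3 -m handwheel '[[[8,5.5,-6.5],[0.5,0.4,0],100],[[16,0,0],[0,0,0],100],[[16,0,0],[0,0,0],100],[[0,0,0],[0,0,0],100],[[0,0,0],[0,0,0],100]]'; python3 - <<'E'
from h import *
show();plan(RT,TOP["red"]-.035*AX)
c=manip.get_calibration("wrist");cv2.imwrite("pics/w2.png",manip.grab_frame("wrist"))
print(proj(c,TOP["red"]),proj(c,TOP["red"]-.1*AX))
E
```

```text
time: 3.8
ee_pos: [0.4848, -0.3643, 0.176]
tcp_rot: [[0.498, -0.863, -0.088], [0.042, -0.077, 0.996], [-0.866, -0.5, -0.003]]
force: [-0.0, 0.4, -0.4]
gripper_width: 0.61
t 3.8 p [ 0.4848 -0.3643  0.176 ] q [-47.6   1.7 -22.5  46.4  23.3 -48.7] F [-0.   0.4 -0.4] w 0.61
[[0.498, -0.863, -0.088], [0.042, -0.077, 0.996], [-0.866, -0.5, -0.003]]
turn [0.3  0.01 0.  ] norm 0.3
shift mm in target tool axes [65.5  0.2 -3.7] in current axes [65.5  0.2 -3.7]
[273.25718254 249.95106293] [274.88486748 203.6304135 ]
```

View pics/w2.png

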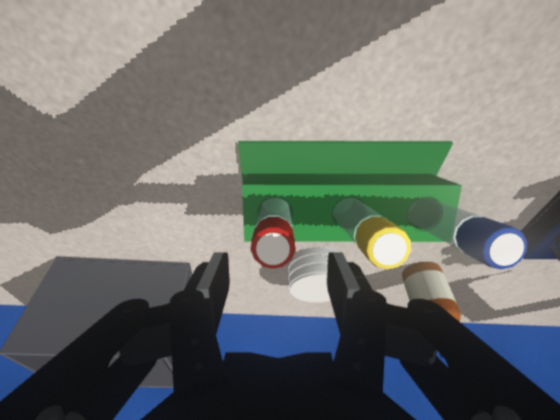

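The dot is at (272,249), predicted (273,250). I'll advance and grip.

```bash
python3 -m handwheel '[[[5,0,-3.5],[0.3,0,0],100],[[15,0,0],[0,0,0],100],[[15,0,0],[0,0,0],100],[[15,0,0],[0,0,0],100],[[15,0,0],[0,0,0],100],[[0,0,0],[0,0,0],100],[[0,0,0],[0,0,0],100]]'; python3 - <<'E'
from h import *
show();plan(RT,TOP["red"]-.035*AX)
E
python3 -m handwheel '[[[0,0,0],[0,0,0],255],[[0,0,0],[0,0,0],255],[[0,0,0],[0,0,0],255],[[0,0,0],[0,0,0],255],[[0,0,0],[0,0,0],255],[[0,0,0],[0,0,0],255]]' 50
```

```text
time: 4.55
ee_pos: [0.5176, -0.3665, 0.12]
tcp_rot: [[0.499, -0.863, -0.082], [0.041, -0.071, 0.997], [-0.866, -0.5, -0.001]]
force: [0.4, -0.5, 1.3]
gripper_width: 0.606
t 4.55 p [ 0.5176 -0.3665  0.12  ] q [-45.2   5.9 -25.5  38.2  22.5 -45.8] F [ 0.4 -0.5  1.3] w 0.606
[[0.499, -0.863, -0.082], [0.041, -0.071, 0.997], [-0.866, -0.5, -0.001]]
turn [-0.03 -0.05  0.01] norm 0.06
shift mm in target tool axes [0.8 0.3 1.2] in current axes [0.8 0.3 1.2]
time: 5.15
ee_pos: [0.5178, -0.3665, 0.1209]
tcp_rot: [[0.5, -0.862, -0.082], [0.04, -0.072, 0.997], [-0.865, -0.501, -0.001]]
force: [-3.2, 1.5, 6.8]
gripper_width: 0.314
```

```bash
python3 -m handwheel '[[[-6,0,0],[0,0,0],255],[[-10,0,0],[0,0,0],255],[[-10,0,0],[0,0,0],255],[[-10,0,0],[0,0,0],255],[[-10,0,0],[0,0,0],255],[[-10,0,0],[0,0,0],255],[[-10,0,0],[0,0,0],255],[[-10,0,0],[0,0,0],255],[[-15,0,0],[0,0,0],255],[[-20,0,0],[0,0,0],255],[[0,0,0],[0,0,0],255]]'; python3 - <<'E'
from h import *
show()
c=manip.get_calibration("wrist");cv2.imwrite("pics/w3.png",manip.grab_frame("wrist"))
cv2.imwrite("pics/s3.png",cv2.resize(manip.grab_frame("scene")[80:300,100:400],None,fx=2.6,fy=2.6))
E
```

```text
time: 6.25
ee_pos: [0.4623, -0.372, 0.2189]
tcp_rot: [[0.501, -0.862, -0.081], [0.037, -0.072, 0.997], [-0.865, -0.502, -0.004]]
force: [0.6, -0.1, 0.2]
gripper_width: 0.309
t 6.25 p [ 0.4623 -0.372   0.2189] q [-50.1  -0.2 -18.9  52.6  24.1 -50.8] F [ 0.6 -0.1  0.2] w 0.309
[[0.501, -0.862, -0.081], [0.037, -0.072, 0.997], [-0.865, -0.502, -0.004]]
```

View pics/w3.png

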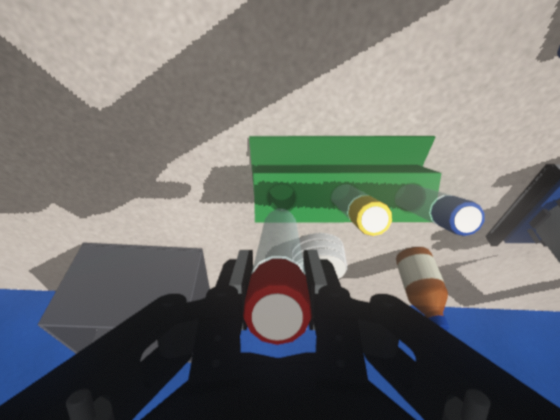

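View pics/s3.png

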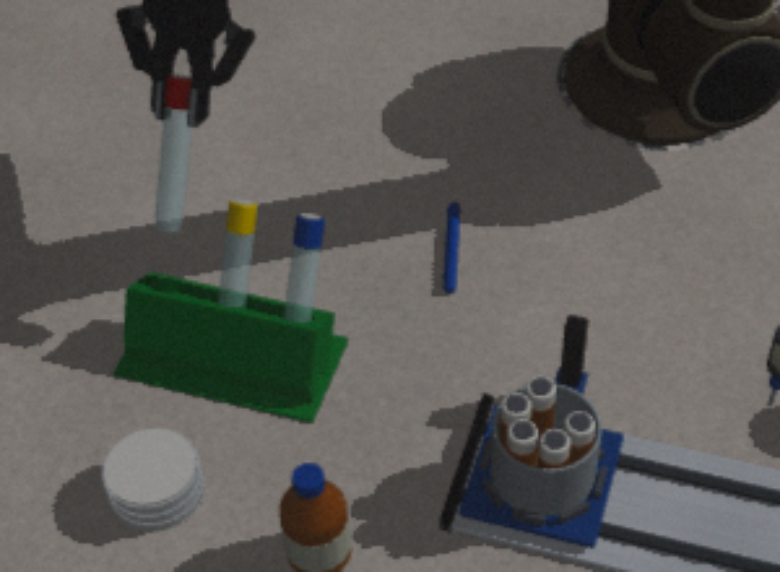

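Red is clear of the rack and upright in the gripper, with its dot at (277,317) in the wrist view. Next I'll work out where it sits in the tool frame.

```bash
cat >> h.py <<'E'
def intool(c,uv,x):
    s=manip.state();R=s["tcp_rot"];o,d=ray(c,uv);o=R.T@(o-s["ee_pos"]);d=R.T@d
    return (o+d*(x-o[0])/d[0])*1e3
E
python3 - <<'E'
from h import *
c=manip.get_calibration("wrist")
print(intool(c,(277,317),-.035),intool(c,(277,317),-.03))
plan(RT,[.46,-.25,.30]);plan(Rdown(60),[.605,.0578,.30])
E
```

```text
[-35.           2.53099643  -1.25811925] [-30.          -1.2901641   -1.27585295]
turn [-0.03 -0.12  0.04] norm 0.13
shift mm in target tool axes [-68.7 -48.7 121. ] in current axes [-69.  -48.7 120.9]
turn [33.89  9.01 29.14] norm 45.59
shift mm in target tool axes [-83.9  90.9 442.9] in current axes [  15.6 -195.7  415.9]
```

```bash
python3 -m handwheel '[[[-20,-11,0],[0,0,0],255],[[-25,-15,0],[0,0,0],255],[[-25,-15,0],[0,0,0],255],[[-16,-10,10],[0,0,0],255],[[0,0,20],[0,0,3],255],[[0,0,20],[0,0,5],255],[[0,0,20],[0,0,5],255],[[0,0,20],[0,0,5],255],[[0,0,20],[0,0,5],255],[[0,0,20],[0,0,5],255],[[0,0,15],[0,0,2],255],[[0,0,0],[0,0,0],255]]'; python3 - <<'E'
from h import *
show();plan(Rdown(95),[.605,.0578,.30])
E
```

```text
time: 7.55
ee_pos: [0.4527, -0.2245, 0.3141]
tcp_rot: [[-0.003, -0.996, -0.086], [0.001, -0.086, 0.996], [-1.0, 0.002, 0.001]]
force: [-0.8, -0.3, -1.1]
gripper_width: 0.313
t 7.55 p [ 0.4527 -0.2245  0.3141] q [-26.4   5.9   5.2  89.5  -0.  -31.3] F [-0.8 -0.3 -1.1] w 0.313
[[-0.003, -0.996, -0.086], [0.001, -0.086, 0.996], [-1.0, 0.002, 0.001]]
turn [-0.09  0.07 -0.14] norm 0.18
shift mm in target tool axes [  14.1 -176.4  267.9] in current axes [  14.  -176.   268.2]
```

```bash
python3 -m handwheel '[[[0,-10,15],[0,0,0],255],[[0,-16,24],[0,0,0],255],[[0,-20,30],[0,0,0],255],[[0,-20,30],[0,0,0],255],[[0,-20,30],[0,0,0],255],[[0,-20,30],[0,0,0],255],[[0,-20,30],[0,0,0],255],[[0,-20,30],[0,0,0],255],[[0,-14,22],[0,0,0],255],[[0,-10,16],[0,0,0],255],[[0,-6,11],[0,0,0],255],[[0,0,0],[0,0,0],255],[[0,0,0],[0,0,0],255]]'; python3 - <<'E'
from h import *
show();plan(Rdown(95),[.605,.0578,.26])
for n in("wrist","scene","top"):
  im=manip.grab_frame(n)
  cv2.imwrite(f"pics/{n}4.png",im)
  if n=="scene": cv2.imwrite("pics/s4z.png",cv2.resize(im[120:310,240:400],None,fx=3.1,fy=3.1,interpolation=2))
E
```

```text
time: 8.85
ee_pos: [0.6047, 0.0546, 0.3156]
tcp_rot: [[0.0, -0.997, -0.082], [-0.001, -0.082, 0.997], [-1.0, -0.0, -0.001]]
force: [0.5, -0.1, -0.3]
gripper_width: 0.313
t 8.85 p [0.6047 0.0546 0.3156] q [ 5.2 17.5 19.8 92.3 -0.1  0.5] F [ 0.5 -0.1 -0.3] w 0.313
[[0.0, -0.997, -0.082], [-0.001, -0.082, 0.997], [-1.0, -0.0, -0.001]]
turn [-0.31 -0.06  0.  ] norm 0.32
shift mm in target tool axes [55.6 -0.6  3.2] in current axes [55.6 -0.5  3.2]
```

View pics/wrist4.png

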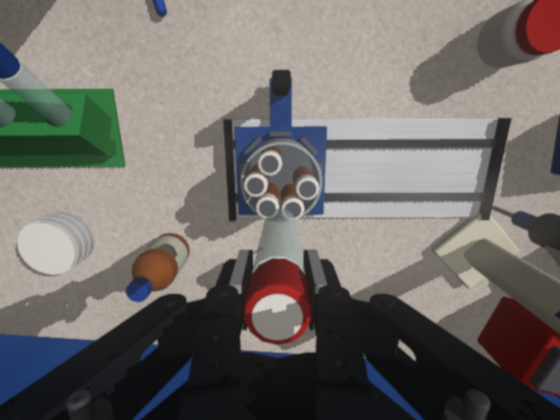

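View pics/s4z.png

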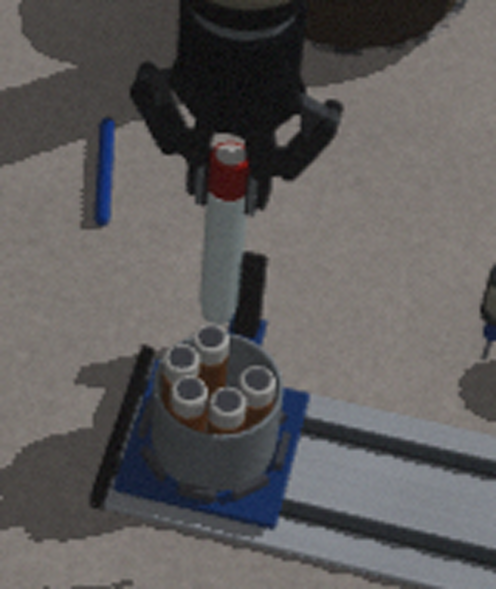

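```bash
python3 - <<'E'
from h import *
s=manip.state();p=s["ee_pos"];R=s["tcp_rot"]
cw=manip.get_calibration("wrist");cs=manip.get_calibration("scene");ct=manip.get_calibration("top")
S=np.array([onz(cw,u,.117)[:2] for u in((269.5,161),(256,184),(267,206),(292.5,208),(307,186))])
print(S)
x=np.linalg.lstsq(np.c_[2*S,np.ones(5)],(S**2).sum(1),rcond=None)[0];print(x[:2],np.sqrt(x[2]+x[0]**2+x[1]**2))
for d in(-.035,-.005,.115):
    q=p+d*R[:,0];u=proj(cs,q);print(d,u,(u-[240,120])*3.1+1, proj(ct,q))
print(intool(cw,(277.5,316),-.035))
E
```

```text
[[0.57600129 0.04139059]
 [0.6034171  0.02788306]
 [0.62862105 0.04226473]
 [0.6286434  0.07225946]
 [0.60102707 0.08631417]]
[0.60233427 0.05699319] 0.02993332446622823
-0.035 [314.9025086  169.18768583] [233.19777667 153.48182607] [254.20154715 178.57844751]
-0.005 [314.07144405 179.27254184] [230.62147654 184.74487969] [255.19873857 181.91369153]
0.115 [311.07225379 215.66731004] [221.32398673 297.56866112] [258.68776641 193.58322552]
[-35.           2.83978261  -1.10543875]
```

```bash
python3 - <<'E'
import cv2
a=cv2.imread("pics/scene4.png")[155:235,285:345];b=cv2.imread("pics/top4.png")[150:270,200:310]
cv2.imwrite("pics/s4zz.png",cv2.resize(a,None,fx=7,fy=7,interpolation=2));cv2.imwrite("pics/t4zz.png",cv2.resize(b,None,fx=5,fy=5,interpolation=2))
E
```

```text
(no output)
```

View pics/s4zz.png

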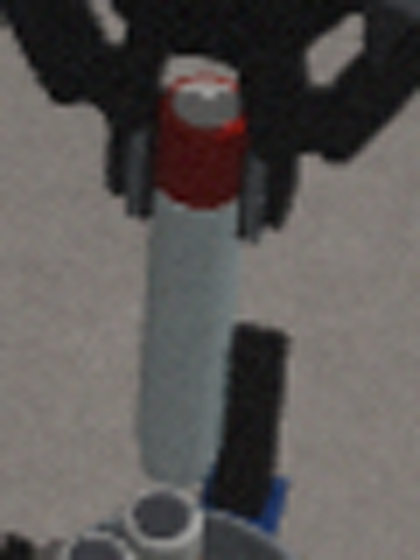

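View pics/t4zz.png

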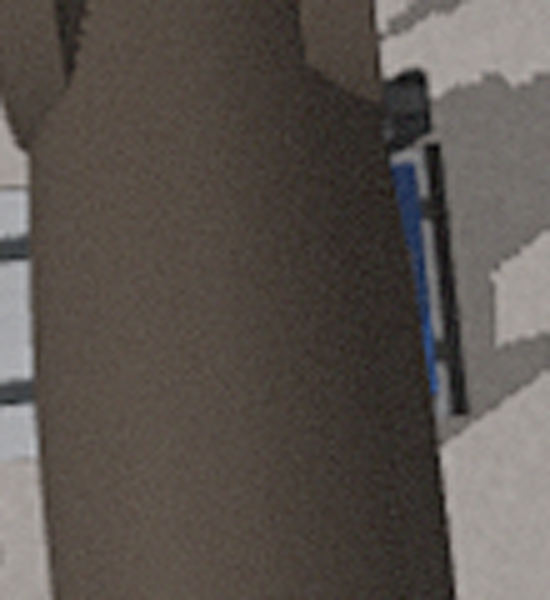

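```bash
python3 - <<'E'
import cv2
from h import *
a=cv2.imread("pics/wrist4.png")[140:350,220:340]
cv2.imwrite("pics/w4zz.png",cv2.resize(a,None,fx=2.8*1,fy=2.8,interpolation=2))
s=manip.state();p=s["ee_pos"];R=s["tcp_rot"];cw=manip.get_calibration("wrist");cs=manip.get_calibration("scene")
G=-.008
for deg in(-2,0,2,4,6):
    a=np.radians(deg); d=np.array([np.cos(a),-np.sin(a),0])  # foot toward -tool y (=+x world)
    f=np.array([G,0,0])+.123*d; rim=f+.014*np.array([np.sin(a),np.cos(a),0]); t=np.array([G,0,0])-.027*d
    print(deg,[np.round(proj(c,p+R@v),1) for c in(cw,cs) for v in(t,f,rim,f-(rim-f))])
E
```

```text
-2 [array([280.3, 324.2]), array([279. , 203.8]), array([279. , 188.2]), array([279. , 218.8]), array([314.8, 169.5]), array([311.5, 214.2]), array([313.1, 209.3]), array([310. , 219.1])]
0 [array([280.4, 322.2]), array([279. , 208.4]), array([279. , 192.9]), array([279. , 223.5]), array([314.9, 169.2]), array([311.1, 215.7]), array([312.6, 210.9]), array([309.5, 220.5])]
2 [array([280.4, 320.1]), array([279. , 213.1]), array([279. , 197.6]), array([279. , 228.2]), array([315. , 168.9]), array([310.6, 217.1]), array([312.1, 212.5]), array([309. , 221.8])]
4 [array([280.4, 318. ]), array([279. , 217.8]), array([279. , 202.3]), array([279., 233.]), array([315.1, 168.6]), array([310.1, 218.5]), array([311.6, 214. ]), array([308.6, 223.1])]
6 [array([280.4, 315.8]), array([279. , 222.5]), array([279., 207.]), array([279. , 237.7]), array([315.2, 168.3]), array([309.7, 219.9]), array([311.2, 215.5]), array([308.1, 224.3])]
```

View pics/w4zz.png

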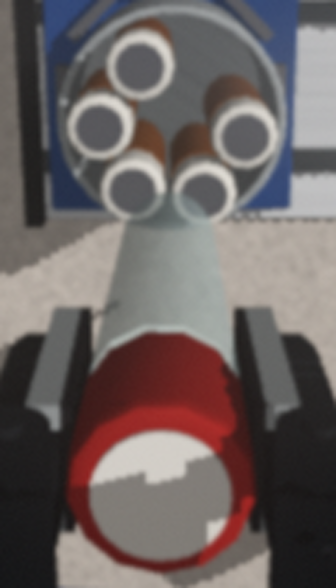

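Three readings agree that the red tube has pivoted about 4.7° in the pads, with its foot towards +x:
- **Scene view:** the foot end is about 3 px low.
- **Wrist view, dot:** at row 317.
- **Wrist view, foot rim:** at about row 207.

I'll turn the tool to make the tube vertical.

```bash
python3 -m handwheel '[[[0,0,0],[0,0,2.4],255],[[0,0,0],[0,0,2.4],255],[[0,0,0],[0,0,0],255],[[0,0,0],[0,0,0],255]]' 90; python3 - <<'E'
from h import *
show()
s=manip.state();g=s["ee_pos"]-.008*s["tcp_rot"][:,0];print("grasp",g)
cs=manip.get_calibration("scene");cw=manip.get_calibration("wrist")
im=manip.grab_frame("scene");cv2.imwrite("pics/s5.png",cv2.resize(im[155:235,285:345],None,fx=7,fy=7,interpolation=2))
for v in(.027,-.123): 
  u=proj(cs,g+[0,0,v]);print((u-[285,155]+.5)*7)
w=manip.grab_frame("wrist");cv2.imwrite("pics/w5.png",cv2.resize(w[120:340,200:360],None,fx=2.7,fy=2.7,interpolation=2))
for v in (g+[0,0,.027],g+[0,0,-.123],g+[-.014,0,-.123]): print((proj(cw,v)-[200,120]+.5)*2.7)
E
```

```text
time: 9.4
ee_pos: [0.6052, 0.0548, 0.3154]
tcp_rot: [[-0.082, -0.993, -0.081], [-0.007, -0.081, 0.997], [-0.997, 0.083, -0.001]]
force: [0.3, 0.8, 0.0]
gripper_width: 0.301
t 9.4 p [0.6052 0.0548 0.3154] q [ 5.2 21.9 25.8 98.6  0.   0.5] F [0.3 0.8 0. ] w 0.301
[[-0.082, -0.993, -0.081], [-0.007, -0.081, 0.997], [-0.997, 0.083, -0.001]]
grasp [0.60582964 0.05485221 0.32337685]
[213.13544484 107.77452825]
[186.76251034 432.62701488]
[218.39137174 533.73887315]
[214.96211218 270.16041044]
[218.50999075 228.3910805 ]
```

View pics/s5.png

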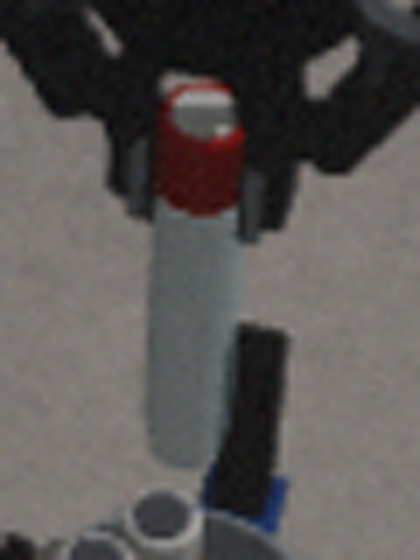

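View pics/w5.png

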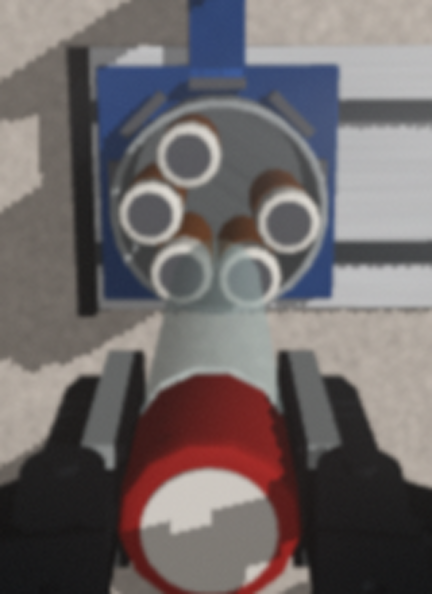

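Red is now vertical to within about 1°: in the scene crop the dot is at (203,117) and the foot at about (186,436). I'll descend to just above the short tubes.

```bash
python3 -m handwheel '[[[10,-0.3,1.5],[0,0,0],255],[[13,-0.6,1.6],[0,0,0],255],[[13,-1.1,0],[0,0,0],255],[[13,-1.1,0],[0,0,0],255],[[13,-1.1,0],[0,0,0],255],[[8,-0.7,0],[0,0,0],255],[[0,0,0],[0,0,0],255],[[0,0,0],[0,0,0],255]]'; python3 - <<'E'
from h import *
show()
s=manip.state();g=s["ee_pos"]-.008*s["tcp_rot"][:,0];print("grasp",g)
cs=manip.get_calibration("scene");cw=manip.get_calibration("wrist")
im=manip.grab_frame("scene");cv2.imwrite("pics/s6.png",cv2.resize(im[180:280,270:350],None,fx=6,fy=6,interpolation=2))
w=manip.grab_frame("wrist");cv2.imwrite("pics/w6.png",cv2.resize(w[120:340,200:360],None,fx=2.7,fy=2.7,interpolation=2))
E
```

```text
time: 10.3
ee_pos: [0.6036, 0.0582, 0.246]
tcp_rot: [[-0.082, -0.993, -0.082], [-0.008, -0.082, 0.997], [-0.997, 0.083, -0.001]]
force: [-0.4, -0.3, 0.1]
gripper_width: 0.302
t 10.3 p [0.6036 0.0582 0.246 ] q [ 5.5 20.4 14.9 89.2  0.   0.8] F [-0.4 -0.3  0.1] w 0.302
[[-0.082, -0.993, -0.082], [-0.008, -0.082, 0.997], [-0.997, 0.083, -0.001]]
grasp [0.60424598 0.05828966 0.25401743]
```

View pics/s6.png

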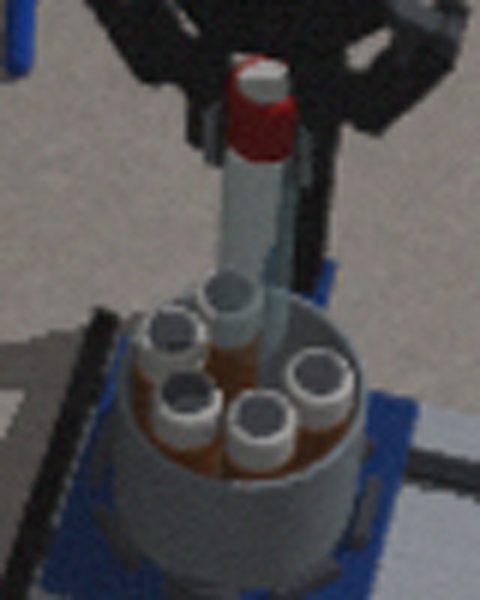

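View pics/w6.png

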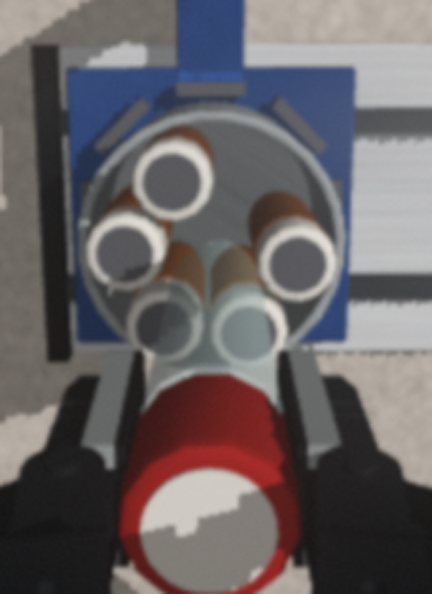

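```bash
python3 -m handwheel '[[[8,-0.7,0],[0,0,0],255],[[8,-0.7,0],[0,0,0],255],[[8,-0.7,0],[0,0,0],255],[[0,0,0],[0,0,0],255],[[0,0,0],[0,0,0],255]]'; python3 - <<'E'
from h import *
s=manip.state();g=s["ee_pos"]-.008*s["tcp_rot"][:,0];print("grasp",g,s["force"],s["moment"])
cs=manip.get_calibration("scene");cw=manip.get_calibration("wrist")
im=manip.grab_frame("scene");cv2.imwrite("pics/s7.png",cv2.resize(im[180:280,270:350],None,fx=6,fy=6,interpolation=2))
E
```

```text
time: 10.9
ee_pos: [0.6035, 0.0582, 0.2209]
tcp_rot: [[-0.084, -0.993, -0.082], [-0.008, -0.082, 0.997], [-0.996, 0.084, -0.001]]
force: [0.3, 0.6, 0.5]
gripper_width: 0.304
grasp [0.60419635 0.05827892 0.22884694] [0.32500222 0.64889333 0.4859866 ] [-0.00785923 -0.07491794 -0.05161228]
```

View pics/s7.png

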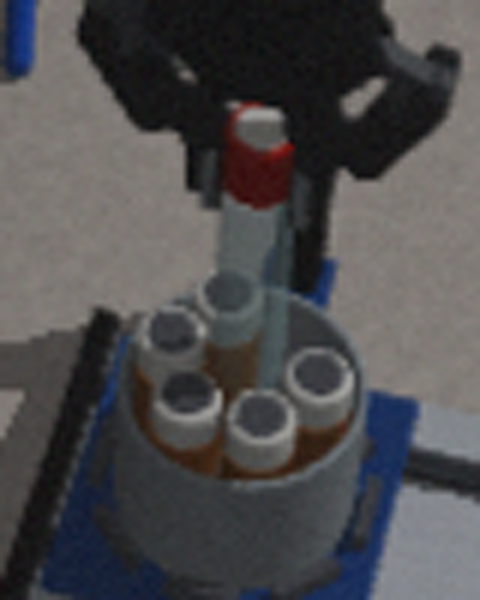

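Red has entered between the short tubes with no contact force. Continuing down.

```bash
python3 -m handwheel '[[[8,-0.7,0],[0,0,0],255],[[8,-0.7,0],[0,0,0],255],[[8,-0.7,0],[0,0,0],255],[[0,0,0],[0,0,0],255]]'; python3 -m handwheel '[[[8,-0.7,0],[0,0,0],255],[[8,-0.7,0],[0,0,0],255],[[8,-0.7,0],[0,0,0],255],[[8,-0.7,0],[0,0,0],255],[[0,0,0],[0,0,0],255],[[0,0,0],[0,0,0],255]]'; python3 - <<'E'
from h import *
s=manip.state();g=s["ee_pos"]-.008*s["tcp_rot"][:,0];print("grasp",g,s["force"],s["moment"])
im=manip.grab_frame("scene");cv2.imwrite("pics/s8.png",cv2.resize(im[180:280,270:350],None,fx=6,fy=6,interpolation=2))
E
```

```text
time: 11.35
ee_pos: [0.6032, 0.0582, 0.1954]
tcp_rot: [[-0.086, -0.993, -0.082], [-0.008, -0.082, 0.997], [-0.996, 0.086, -0.001]]
force: [0.2, 0.0, -1.9]
gripper_width: 0.306
time: 11.95
ee_pos: [0.6038, 0.0583, 0.1649]
tcp_rot: [[-0.084, -0.993, -0.082], [-0.008, -0.082, 0.997], [-0.996, 0.084, -0.001]]
force: [0.4, 0.7, -1.4]
gripper_width: 0.304
grasp [0.60451714 0.05831558 0.1728603 ] [ 0.41536205  0.70522582 -1.3736592 ] [-0.04215873 -0.02177718 -0.0094301 ]
```

View pics/s8.png

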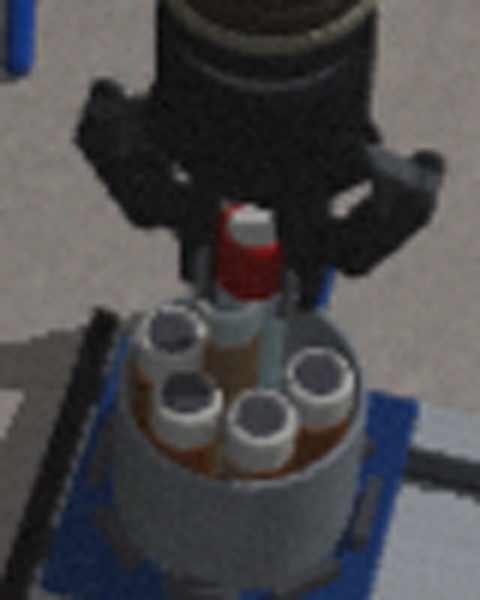

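```bash
python3 -m handwheel '[[[8,-0.7,0],[0,0,0],255],[[6,-0.5,0],[0,0,0],255],[[0,0,0],[0,0,0],255],[[0,0,0],[0,0,0],255]]'; python3 -m handwheel '[[[3,-0.2,0],[0,0,0],255],[[0,0,0],[0,0,0],255],[[0,0,0],[0,0,0],255]]';python3 -m handwheel '[[[3,-0.2,0],[0,0,0],255],[[0,0,0],[0,0,0],255],[[0,0,0],[0,0,0],255]]'
```

```text
time: 12.4
ee_pos: [0.6039, 0.0583, 0.1507]
tcp_rot: [[-0.084, -0.993, -0.082], [-0.008, -0.082, 0.997], [-0.996, 0.084, -0.001]]
force: [0.4, -0.9, -0.3]
gripper_width: 0.305
time: 12.7
ee_pos: [0.604, 0.0582, 0.1481]
tcp_rot: [[-0.083, -0.993, -0.082], [-0.008, -0.082, 0.997], [-0.997, 0.083, -0.001]]
force: [0.2, -0.7, -0.6]
gripper_width: 0.301
time: 13.0
ee_pos: [0.6039, 0.0582, 0.145]
tcp_rot: [[-0.083, -0.993, -0.082], [-0.008, -0.082, 0.997], [-0.996, 0.084, -0.001]]
force: [-0.3, 0.2, -0.3]
gripper_width: 0.306
```

```bash
for i in 1; do python3 -m handwheel '[[[2,-0.2,0],[0,0,0],255],[[0,0,0],[0,0,0],255],[[0,0,0],[0,0,0],255]]' | sed -n '2p;4p'; done; python3 -m handwheel '[[[1.5,-0.1,0],[0,0,0],255],[[0,0,0],[0,0,0],255],[[0,0,0],[0,0,0],255]]' | sed -n '2p;4p'
```

```text
ee_pos: [0.6042, 0.0583, 0.1438]
force: [0.5, 0.1, 4.9]
ee_pos: [0.6046, 0.0583, 0.1437]
force: [-1.7, -0.4, 12.3]
```

Floor contact came at TCP z 0.144, where I expected about 0.143. I'll ease off and release.

```bash
python3 -m handwheel '[[[-1.5,0.1,0],[0,0,0],255],[[0,0,0],[0,0,0],255],[[0,0,0],[0,0,0],160],[[0,0,0],[0,0,0],120],[[0,0,0],[0,0,0],120],[[0,0,0],[0,0,0],120]]'; python3 - <<'E'
from h import *
s=manip.state();print(s["force"])
im=manip.grab_frame("scene");cv2.imwrite("pics/s9.png",cv2.resize(im[180:280,270:350],None,fx=6,fy=6,interpolation=2))
cv2.imwrite("pics/w9.png",manip.grab_frame("wrist"))
E
```

```text
time: 14.2
ee_pos: [0.6038, 0.0582, 0.1426]
tcp_rot: [[-0.084, -0.993, -0.082], [-0.008, -0.082, 0.997], [-0.996, 0.084, -0.001]]
force: [-0.9, 0.3, 0.4]
gripper_width: 0.53
[-0.86568249  0.25220671  0.39885248]
```

View pics/s9.png

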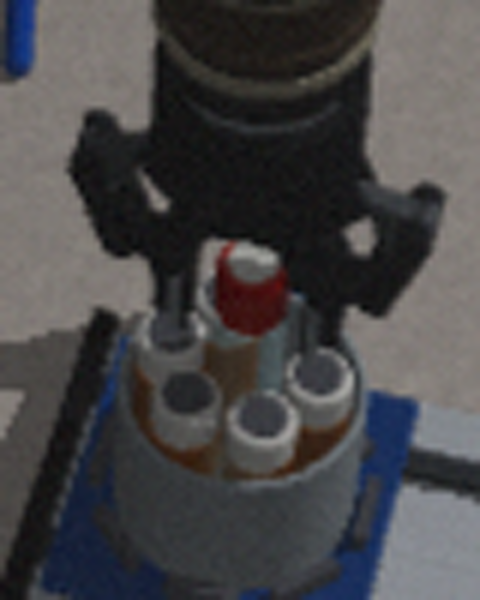

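View pics/w9.png

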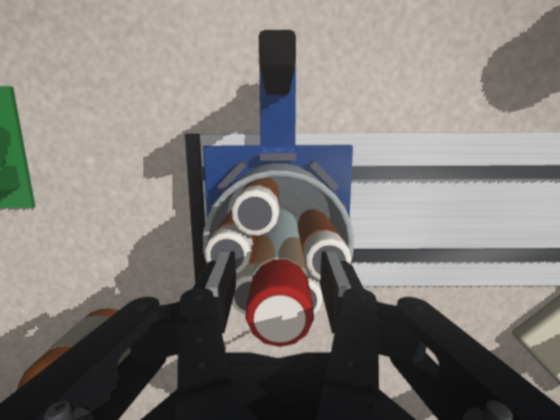

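Red stands in the middle, released, with its cap at (250,285) in the scene crop. I'll go straight up and then to blue.

```bash
python3 -m handwheel '[[[-6,0.5,0],[0,0,0],110],[[-15,1.3,0],[0,0,0],100],[[-20,1.7,0],[0,0,0],100],[[-25,2,0],[0,0,0],100],[[-25,2,0],[0,0,0],100],[[-25,2,0],[0,0,-2],100],[[-10,0,-20],[0,0,-4],100],[[0,10,-30],[0,0,-7],100],[[0,20,-36],[0,0,-7],100],[[0,20,-36],[0,0,-7],100],[[0,20,-36],[0,0,-7],100],[[0,20,-36],[0,0,0],100],[[0,0,-36],[0,0,0],100],[[0,0,-25],[0,0,0],100],[[0,0,0],[0,0,0],100],[[0,0,0],[0,0,0],100]]' 60; python3 - <<'E'
from h import *
show();plan(RT,TOP["blue"]+.045*AX)
im=manip.grab_frame("top");cv2.imwrite("pics/t10.png",cv2.resize(im[150:270,190:330],None,fx=5,fy=5,interpolation=2))
cv2.imwrite("pics/s10.png",manip.grab_frame("scene"))
E
```

```text
time: 15.9
ee_pos: [0.5405, -0.2031, 0.2446]
tcp_rot: [[0.487, -0.869, -0.081], [0.039, -0.071, 0.997], [-0.872, -0.489, -0.001]]
force: [0.7, 0.1, -0.3]
gripper_width: 0.613
t 15.9 p [ 0.5405 -0.2031  0.2446] q [-28.   -6.9 -22.5  49.2  15.3 -29.3] F [ 0.7  0.1 -0.3] w 0.613
[[0.487, -0.869, -0.081], [0.039, -0.071, 0.997], [-0.872, -0.489, -0.001]]
turn [-0.08 -0.11 -0.73] norm 0.74
shift mm in target tool axes [ 10.5  94.1 -19.2] in current axes [ 11.7  93.9 -19.3]
```

View pics/t10.png

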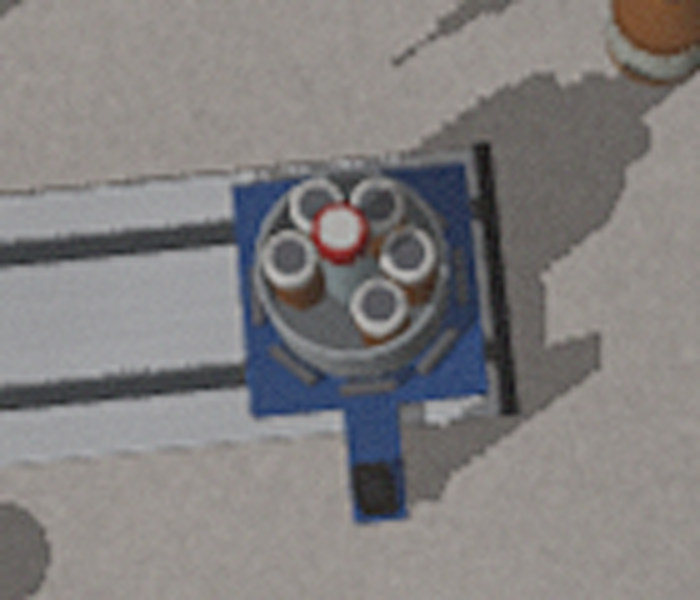

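```bash
python3 -m handwheel '[[[0,20,-4],[0,0,-0.7],100],[[0,25,-5],[0,0,0],100],[[2,25,-5],[0,0,0],100],[[4,18,-4],[0,0,0],100],[[6,6,-1],[0,0,0],100],[[0,0,0],[0,0,0],100],[[0,0,0],[0,0,0],100]]'; python3 - <<'E'
from h import *
show();plan(RT,TOP["blue"]-.035*AX)
c=manip.get_calibration("wrist");cv2.imwrite("pics/w11.png",manip.grab_frame("wrist"))
print(proj(c,TOP["blue"]))
E
```

```text
time: 16.7
ee_pos: [0.4678, -0.2275, 0.1875]
tcp_rot: [[0.498, -0.863, -0.083], [0.041, -0.073, 0.997], [-0.866, -0.499, -0.001]]
force: [0.1, -0.0, -0.4]
gripper_width: 0.608
t 16.7 p [ 0.4678 -0.2275  0.1875] q [-36.2 -11.2 -33.2  44.5  19.1 -37. ] F [ 0.1 -0.  -0.4] w 0.608
[[0.498, -0.863, -0.083], [0.041, -0.073, 0.997], [-0.866, -0.499, -0.001]]
turn [ 0.05 -0.05 -0.04] norm 0.08
shift mm in target tool axes [78.2  1.1 -0.9] in current axes [78.3  1.1 -0.9]
[278.01639891 240.06552901]
```

View pics/w11.png

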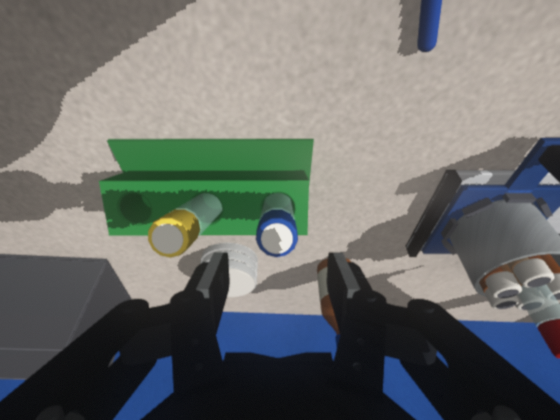

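The blue dot is at (277,238), predicted (278,240). I'll advance and grip.

```bash
python3 -m handwheel '[[[10,1,-0.5],[0,0,0],100],[[16,0,0],[0,0,0],100],[[16,0,0],[0,0,0],100],[[16,0,0],[0,0,0],100],[[14,0,0],[0,0,0],100],[[6,0,0],[0,0,0],100],[[0,0,0],[0,0,0],100],[[0,0,0],[0,0,0],255],[[0,0,0],[0,0,0],255],[[0,0,0],[0,0,0],255],[[0,0,0],[0,0,0],255],[[0,0,0],[0,0,0],255]]' 90;  python3 - <<'E'
from h import *
show();plan(RT,TOP["blue"]-.035*AX)
E
```

```text
time: 17.95
ee_pos: [0.5052, -0.2256, 0.1196]
tcp_rot: [[0.498, -0.863, -0.082], [0.04, -0.072, 0.997], [-0.866, -0.5, -0.001]]
force: [-4.3, 1.2, 5.1]
gripper_width: 0.303
t 17.95 p [ 0.5052 -0.2256  0.1196] q [-33.1  -5.7 -37.7  33.5  17.8 -33.9] F [-4.3  1.2  5.1] w 0.303
[[0.498, -0.863, -0.082], [0.04, -0.072, 0.997], [-0.866, -0.5, -0.001]]
turn [-0.01 -0.09 -0.02] norm 0.09
shift mm in target tool axes [ 0.8 -0.5  0.2] in current axes [ 0.8 -0.5  0.2]
```

```bash
python3 -m handwheel '[[[-6,0,0],[0,0,0],255],[[-10,0,0],[0,0,0],255],[[-10,0,0],[0,0,0],255],[[-10,0,0],[0,0,0],255],[[-10,0,0],[0,0,0],255],[[-10,0,0],[0,0,0],255],[[-10,0,0],[0,0,0],255],[[-10,0,0],[0,0,0],255],[[-15,0,0],[0,0,0],255],[[-25,-10,0],[0,0,0],255],[[-30,-17,0],[0,0,0],255],[[-30,-17,0],[0,0,0],255],[[-10,-8,10],[0,0,3],255],[[0,-8,20],[0,0,5],255],[[0,-8,20],[0,0,5],255],[[0,-8,20],[0,0,5],255],[[0,-8,20],[0,0,5],255],[[0,-8,20],[0,0,5],255],[[0,0,10],[0,0,5],255],[[0,0,0],[0,0,0],255]]'; python3 - <<'E'
from h import *
show();plan(Rdown(60),[.579,.073,.31])
E
```

```text
time: 19.95
ee_pos: [0.4869, -0.1051, 0.316]
tcp_rot: [[-0.058, -0.995, -0.085], [-0.004, -0.085, 0.996], [-0.998, 0.058, 0.001]]
force: [1.3, 0.0, -0.6]
gripper_width: 0.307
t 19.95 p [ 0.4869 -0.1051  0.316 ] q [-11.7   7.6   7.4  93.   -0.9 -16.5] F [ 1.3  0.  -0.6] w 0.307
[[-0.058, -0.995, -0.085], [-0.004, -0.085, 0.996], [-0.998, 0.058, 0.001]]
turn [34.87 -0.97 -3.26] norm 35.04
shift mm in target tool axes [  6.    9.3 200.3] in current axes [-1.000e-01 -1.071e+02  1.696e+02]
```

```bash
cat >> h.py <<'E'
def tiltview(n,top=.027):
    s=manip.state();p=s["ee_pos"];R=s["tcp_rot"];cs=manip.get_calibration("scene");cw=manip.get_calibration("wrist")
    w=manip.grab_frame("wrist");im=manip.grab_frame("scene")
    for deg in(-2,0,2,4,6):
        a=np.radians(deg);d=np.array([np.cos(a),-np.sin(a),0]);g=np.array([-.008,0,0])
        f=g+(.15-top)*d;rim=f+.014*np.array([np.sin(a),np.cos(a),0]);t=g-top*d
        print(deg,"wrist dot/foot/nearrim",[np.round(proj(cw,p+R@v),1).tolist() for v in(t,f,rim)],"scene dot/foot",[np.round(proj(cs,p+R@v),1).tolist() for v in(t,f)],"lean wx",np.round(-(R@d),3))
    cv2.imwrite(f"pics/w{n}.png",cv2.resize(w[120:340,200:360],None,fx=2.7,fy=2.7,interpolation=2))
    u=proj(cs,p+R@[.03,0,0]).astype(int);x0,y0=u[0]-35,u[1]-50
    cv2.imwrite(f"pics/s{n}.png",cv2.resize(im[y0:y0+95,x0:x0+70],None,fx=6,fy=6,interpolation=2));print("scene crop",x0,y0,"x6; wrist crop 200,120 x2.7")
E
python3 -c "
from h import *
tiltview('12')"
```

```text
-2 wrist dot/foot/nearrim [[280.3, 324.2], [279.0, 203.7], [279.0, 188.2]] scene dot/foot [[262.5, 114.2], [265.5, 157.8]] lean wx [0.093 0.007 0.996]
0 wrist dot/foot/nearrim [[280.3, 322.2], [279.0, 208.4], [279.0, 192.9]] scene dot/foot [[262.7, 113.9], [265.0, 159.1]] lean wx [0.058 0.004 0.998]
2 wrist dot/foot/nearrim [[280.3, 320.1], [279.0, 213.1], [279.0, 197.6]] scene dot/foot [[262.8, 113.6], [264.5, 160.4]] lean wx [0.024 0.001 1.   ]
4 wrist dot/foot/nearrim [[280.3, 318.0], [279.0, 217.8], [279.0, 202.3]] scene dot/foot [[262.9, 113.4], [264.0, 161.6]] lean wx [-0.011 -0.002  1.   ]
6 wrist dot/foot/nearrim [[280.3, 315.8], [279.0, 222.5], [279.0, 207.0]] scene dot/foot [[263.0, 113.1], [263.5, 162.8]] lean wx [-0.046 -0.005  0.999]
scene crop 228 84 x6; wrist crop 200,120 x2.7
```

View pics/s12.png

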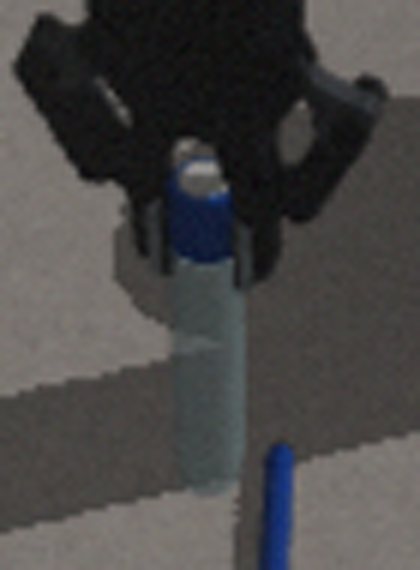

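View pics/w12.png

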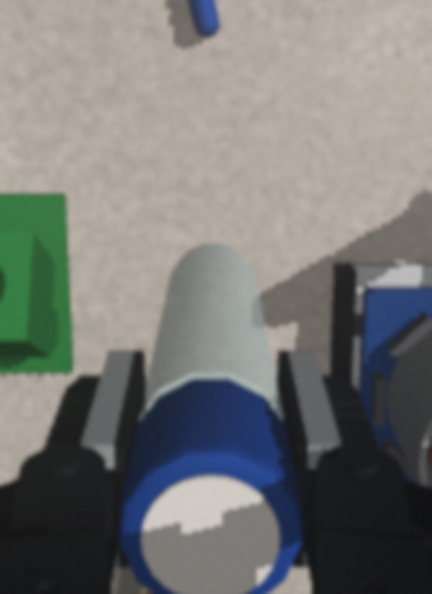

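Blue has the same pivot, about 4.5° relative to the tool (dot row 318, rim at about row 209), so it needs 1.3° more. After that I'll yaw so the jaws straddle clear of red.

```bash
python3 -m handwheel '[[[0,0,0],[0,0,1.3],255],[[0,0,0],[7,-0.56,0],255],[[0,0,0],[7,-0.56,0],255],[[0,0,0],[7,-0.56,0],255],[[0,0,0],[7,-0.56,0],255],[[0,0,0],[7,-0.56,0],255],[[0,0,0],[0,0,0],255],[[0,0,0],[0,0,0],255]]'; python3 - <<'E'
from h import *
show()
s=manip.state();R=s["tcp_rot"];g=s["ee_pos"]-.008*R[:,0]
C=np.array([.6047,.058]);F=C+.030*np.array([np.cos(np.radians(150)),.5]);print(F,g)
print("to above free place, tool axes",np.round(R.T@np.array([F[0]-g[0],F[1]-g[1],.323-g[2]])*1e3,1),"down",R.T@[0,0,-1])
E
```

```text
time: 20.85
ee_pos: [0.4848, -0.1071, 0.318]
tcp_rot: [[-0.064, -0.861, 0.505], [0.04, 0.503, 0.863], [-0.997, 0.076, 0.002]]
force: [-0.6, -1.2, -0.3]
gripper_width: 0.306
t 20.85 p [ 0.4848 -0.1071  0.318 ] q [-13.2   8.2   8.3  94.2   1.4  17. ] F [-0.6 -1.2 -0.3] w 0.306
[[-0.064, -0.861, 0.505], [0.04, 0.503, 0.863], [-0.997, 0.076, 0.002]]
[0.57871924 0.073     ] [ 0.48533546 -0.10738164  0.32600334]
to above free place, tool axes [  4.1  10.2 202.8] down [ 0.99714055 -0.07555044 -0.00169002]
```

```bash
python3 -m handwheel '[[[1,1,15],[0,0,0],255],[[1,2,30],[0,0,0],255],[[1,2,35],[0,0,0],255],[[1,2,35],[0,0,0],255],[[0,2,35],[0,0,0],255],[[0,1,28],[0,0,0],255],[[0,0,18],[0,0,0],255],[[0,0,7],[0,0,0],255],[[0,0,0],[0,0,0],255],[[0,0,0],[0,0,0],255]]'; python3 - <<'E'
from h import *
show()
s=manip.state();R=s["tcp_rot"];g=s["ee_pos"]-.008*R[:,0]
F=np.array([.5787,.073]);print(g)
print("to above",np.round(R.T@np.array([F[0]-g[0],F[1]-g[1],0])*1e3,1))
tiltview('13')
cw=manip.get_calibration("wrist")
for q in ([.6047,.058,.177],[.6307,.073,.117],[.5787,.043,.117],[.6047,.088,.117]): print((proj(cw,np.array(q))-[200,120])*2.7)
E
```

```text
time: 21.85
ee_pos: [0.579, 0.0732, 0.3145]
tcp_rot: [[-0.066, -0.86, 0.506], [0.04, 0.505, 0.862], [-0.997, 0.077, 0.001]]
force: [-0.1, 0.0, 0.1]
gripper_width: 0.308
t 21.85 p [0.579  0.0732 0.3145] q [ 5.9 17.7 19.9 95.7  2.6 36.3] F [-0.1  0.   0.1] w 0.308
[[-0.066, -0.86, 0.506], [0.04, 0.505, 0.862], [-0.997, 0.077, 0.001]]
[0.5795416  0.07284856 0.32252441]
to above [ 0.1  0.8 -0.3]
-2 wrist dot/foot/nearrim [[280.2, 322.8], [278.9, 203.0], [278.9, 187.4]] scene dot/foot [[326.4, 164.4], [327.2, 207.0]] lean wx [ 0.096 -0.057  0.994]
0 wrist dot/foot/nearrim [[280.2, 320.7], [278.9, 207.7], [278.9, 192.1]] scene dot/foot [[326.7, 164.1], [325.8, 208.1]] lean wx [ 0.066 -0.04   0.997]
2 wrist dot/foot/nearrim [[280.2, 318.7], [278.9, 212.4], [278.9, 196.8]] scene dot/foot [[327.1, 163.9], [324.3, 209.1]] lean wx [ 0.036 -0.022  0.999]
4 wrist dot/foot/nearrim [[280.2, 316.5], [278.9, 217.1], [278.9, 201.6]] scene dot/foot [[327.4, 163.7], [322.9, 210.0]] lean wx [ 0.005 -0.004  1.   ]
6 wrist dot/foot/nearrim [[280.2, 314.3], [278.9, 221.8], [278.9, 206.3]] scene dot/foot [[327.8, 163.5], [321.4, 211.0]] lean wx [-0.025  0.013  1.   ]
scene crop 291 134 x6; wrist crop 200,120 x2.7
[213.02154063 326.295757  ]
[271.56208009 313.52365865]
[152.02128891 248.29010531]
[272.14748207 247.3042164 ]
```

View pics/s13.png

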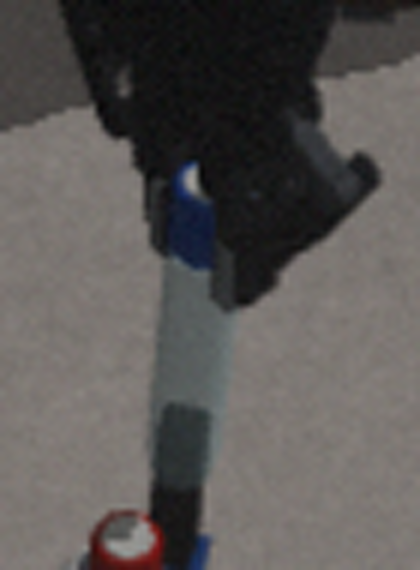

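View pics/w13.png

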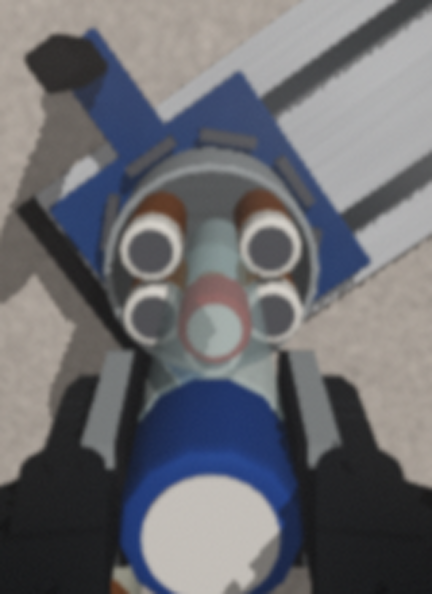

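The alignment is good. In the wrist crop the short tubes are at (151,251) and (271,249), predicted (152,248) and (272,247). I'll descend.

```bash
python3 -m handwheel '[[[10,0.7,-0.3],[0,0,0],255],[[13,-0.2,0],[0,0,0],255],[[13,-1,0],[0,0,0],255],[[13,-1,0],[0,0,0],255],[[13,-1,0],[0,0,0],255],[[6,-0.4,0],[0,0,0],255],[[0,0,0],[0,0,0],255],[[0,0,0],[0,0,0],255]]'; python3 - <<'E'
from h import *
s=manip.state();R=s["tcp_rot"];g=s["ee_pos"]-.008*R[:,0]
print(g,s["force"])
tiltview('14')
im=manip.grab_frame("top");cv2.imwrite("pics/t14.png",cv2.resize(im[150:270,190:330],None,fx=5,fy=5,interpolation=2))
E
```

```text
time: 22.75
ee_pos: [0.5772, 0.0744, 0.2471]
tcp_rot: [[-0.065, -0.86, 0.507], [0.04, 0.505, 0.862], [-0.997, 0.076, 0.002]]
force: [-0.5, 0.8, -0.3]
gripper_width: 0.307
[0.57767486 0.07412569 0.25506328] [-0.50376433  0.84947295 -0.29896919]
-2 wrist dot/foot/nearrim [[280.2, 322.7], [278.9, 203.0], [278.9, 187.4]] scene dot/foot [[324.9, 186.0], [325.8, 224.8]] lean wx [ 0.095 -0.058  0.994]
0 wrist dot/foot/nearrim [[280.2, 320.7], [278.9, 207.7], [278.9, 192.1]] scene dot/foot [[325.3, 185.8], [324.5, 225.8]] lean wx [ 0.065 -0.04   0.997]
2 wrist dot/foot/nearrim [[280.2, 318.6], [278.9, 212.4], [278.9, 196.8]] scene dot/foot [[325.6, 185.5], [323.1, 226.8]] lean wx [ 0.035 -0.022  0.999]
4 wrist dot/foot/nearrim [[280.2, 316.5], [278.9, 217.1], [278.9, 201.5]] scene dot/foot [[325.9, 185.3], [321.7, 227.8]] lean wx [ 0.005 -0.005  1.   ]
6 wrist dot/foot/nearrim [[280.2, 314.3], [278.9, 221.8], [278.9, 206.2]] scene dot/foot [[326.3, 185.1], [320.3, 228.7]] lean wx [-0.025  0.013  1.   ]
scene crop 289 154 x6; wrist crop 200,120 x2.7
```

View pics/s14.png

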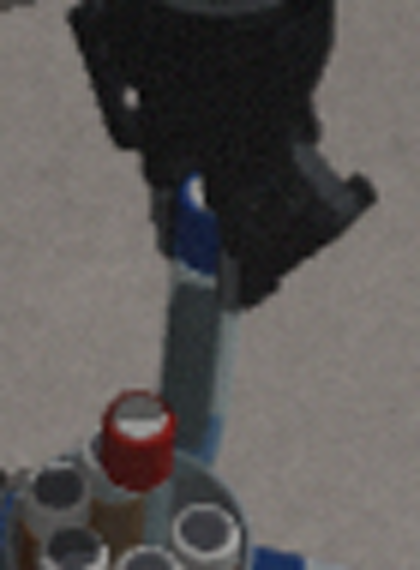

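View pics/w14.png

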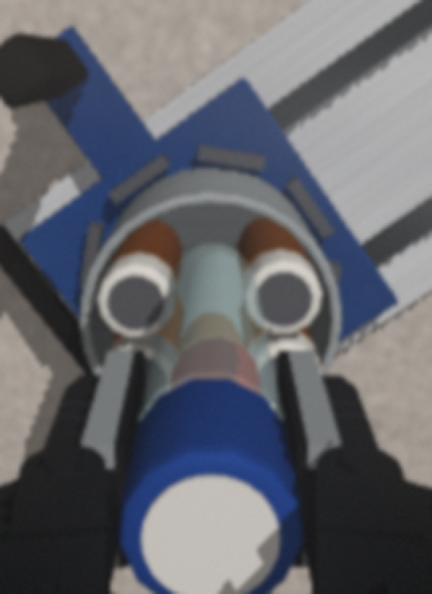

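```bash
python3 -m handwheel '[[[8,-0.6,0],[0,0,0],255],[[8,-0.6,0],[0,0,0],255],[[8,-0.6,0],[0,0,0],255],[[0,0,0],[0,0,0],255],[[0,0,0],[0,0,0],255]]' | sed -n '2p;4p'; python3 - <<'E'
from h import *
im=manip.grab_frame("wrist");cv2.imwrite("pics/w15.png",im)
E
```

```text
ee_pos: [0.5769, 0.0749, 0.2219]
force: [-0.6, 0.1, -1.5]
```

View pics/w15.png

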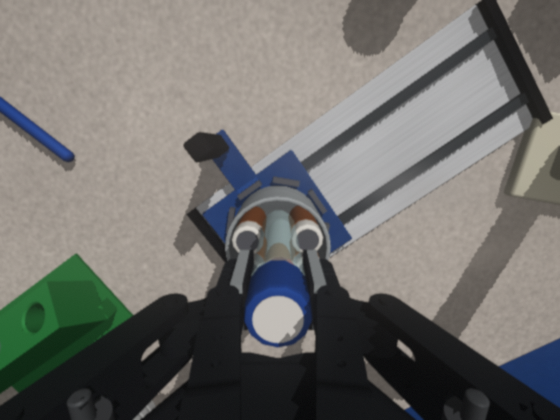

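No contact so far, but blue sits about 2 mm outward, so I'll bring it in 1.3 mm while lowering.

```bash
python3 -m handwheel '[[[0,-1.3,0],[0,0,0],255],[[6,-0.5,0],[0,0,0],255],[[8,-0.6,0],[0,0,0],255],[[8,-0.6,0],[0,0,0],255],[[0,0,0],[0,0,0],255]]' | sed -n '2p;4p';python3 -m handwheel '[[[7,-0.6,0],[0,0,0],255],[[7,-0.6,0],[0,0,0],255],[[7,-0.6,0],[0,0,0],255],[[0,0,0],[0,0,0],255],[[0,0,0],[0,0,0],255]]' | sed -n '2p;4p'; python3 -c "
from h import *
tiltview('16')"
```

```text
ee_pos: [0.5776, 0.0742, 0.1984]
force: [-0.4, -0.6, -0.7]
ee_pos: [0.5783, 0.0742, 0.1789]
force: [-1.1, -0.4, -0.8]
-2 wrist dot/foot/nearrim [[280.2, 322.7], [278.9, 203.0], [278.9, 187.4]] scene dot/foot [[322.5, 206.7], [323.6, 242.0]] lean wx [ 0.096 -0.057  0.994]
0 wrist dot/foot/nearrim [[280.2, 320.7], [278.9, 207.7], [278.9, 192.1]] scene dot/foot [[322.8, 206.5], [322.3, 243.0]] lean wx [ 0.066 -0.04   0.997]
2 wrist dot/foot/nearrim [[280.2, 318.6], [278.9, 212.4], [278.9, 196.8]] scene dot/foot [[323.1, 206.3], [321.0, 244.0]] lean wx [ 0.036 -0.022  0.999]
4 wrist dot/foot/nearrim [[280.2, 316.5], [278.9, 217.1], [278.9, 201.5]] scene dot/foot [[323.4, 206.1], [319.6, 244.9]] lean wx [ 0.006 -0.005  1.   ]
6 wrist dot/foot/nearrim [[280.2, 314.3], [278.9, 221.8], [278.9, 206.3]] scene dot/foot [[323.8, 205.9], [318.3, 245.8]] lean wx [-0.024  0.013  1.   ]
scene crop 287 173 x6; wrist crop 200,120 x2.7
```

View pics/s16.png

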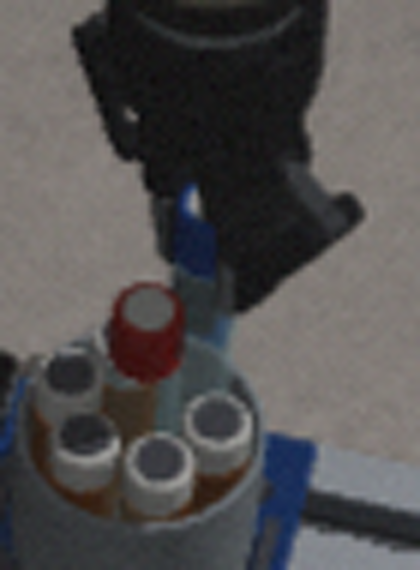

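View pics/w16.png

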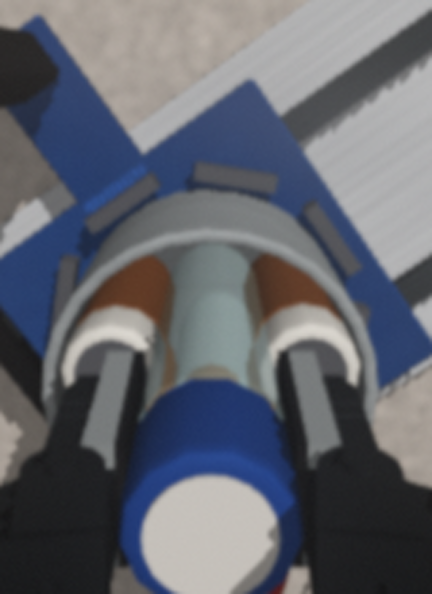

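Blue is inside the wall and free of load. I'll lower it further in small, checked steps.

```bash
python3 -m handwheel '[[[7,-0.6,0],[0,0,0],255],[[6,-0.5,0],[0,0,0],255],[[0,0,0],[0,0,0],255],[[0,0,0],[0,0,0],255]]' | sed -n '2p;4p';python3 -m handwheel '[[[6,-0.5,0],[0,0,0],255],[[6,-0.5,0],[0,0,0],255],[[0,0,0],[0,0,0],255],[[0,0,0],[0,0,0],255]]' | sed -n '2p;4p';python3 -m handwheel '[[[4,-0.3,0],[0,0,0],255],[[0,0,0],[0,0,0],255],[[0,0,0],[0,0,0],255]]' | sed -n '2p;4p'
```

```text
ee_pos: [0.5784, 0.0741, 0.1657]
force: [0.0, 0.7, -0.7]
ee_pos: [0.5785, 0.0741, 0.1537]
force: [0.3, 0.2, -0.8]
ee_pos: [0.5787, 0.0741, 0.1499]
force: [1.1, 0.8, -1.2]
```

```bash
python3 -m handwheel '[[[3,-0.2,0],[0,0,0],255],[[0,0,0],[0,0,0],255],[[0,0,0],[0,0,0],255]]' | sed -n '2p;4p';python3 -m handwheel '[[[2,-0.2,0],[0,0,0],255],[[0,0,0],[0,0,0],255],[[0,0,0],[0,0,0],255]]' | sed -n '2p;4p';python3 -m handwheel '[[[1.5,-0.1,0],[0,0,0],255],[[0,0,0],[0,0,0],255],[[0,0,0],[0,0,0],255]]' | sed -n '2p;4p'
```

```text
ee_pos: [0.5787, 0.0742, 0.1469]
force: [-0.3, 0.2, -0.3]
ee_pos: [0.5787, 0.0742, 0.1449]
force: [-0.3, -0.5, -0.2]
ee_pos: [0.5786, 0.0741, 0.1434]
force: [-0.1, -0.1, 0.4]
```

```bash
python3 -m handwheel '[[[1.5,-0.1,0],[0,0,0],255],[[0,0,0],[0,0,0],255],[[0,0,0],[0,0,0],255]]' | sed -n '2p;4p';python3 -c "
from h import *
tiltview('17')"
```

```text
ee_pos: [0.5789, 0.0741, 0.1427]
force: [-0.8, -1.0, 4.8]
-2 wrist dot/foot/nearrim [[280.2, 322.9], [278.9, 203.0], [278.9, 187.5]] scene dot/foot [[321.3, 217.0], [322.5, 250.7]] lean wx [ 0.094 -0.058  0.994]
0 wrist dot/foot/nearrim [[280.2, 320.8], [278.9, 207.7], [278.9, 192.2]] scene dot/foot [[321.7, 216.8], [321.2, 251.7]] lean wx [ 0.064 -0.04   0.997]
2 wrist dot/foot/nearrim [[280.2, 318.8], [278.9, 212.4], [278.9, 196.9]] scene dot/foot [[322.0, 216.5], [319.9, 252.6]] lean wx [ 0.034 -0.022  0.999]
4 wrist dot/foot/nearrim [[280.2, 316.6], [278.9, 217.1], [278.9, 201.6]] scene dot/foot [[322.3, 216.3], [318.6, 253.5]] lean wx [ 0.004 -0.005  1.   ]
6 wrist dot/foot/nearrim [[280.2, 314.4], [278.9, 221.8], [278.9, 206.3]] scene dot/foot [[322.6, 216.1], [317.3, 254.4]] lean wx [-0.026  0.013  1.   ]
scene crop 286 182 x6; wrist crop 200,120 x2.7
```

View pics/s17.png

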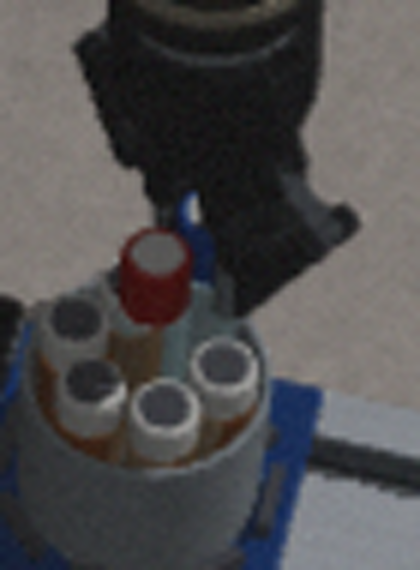

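Blue is seated, with contact at z 0.1427. I'll release and rise.

```bash
python3 -m handwheel '[[[-1,0.1,0],[0,0,0],255],[[0,0,0],[0,0,0],160],[[0,0,0],[0,0,0],130],[[0,0,0],[0,0,0],120],[[0,0,0],[0,0,0],120],[[-6,0.5,0],[0,0,0],120],[[-12,0.9,0],[0,0,0],120],[[-15,1.1,0],[0,0,0],120],[[-20,1.5,0],[0,0,0],120],[[-20,1.5,0],[0,0,0],120],[[0,0,0],[0,0,0],120]]' 60; python3 - <<'E'
from h import *
show()
for n,(a,b,c,d,f) in dict(scene=(180,280,265,375,6),wrist=(0,420,0,560,1)).items():
  im=manip.grab_frame(n);cv2.imwrite(f"pics/{n}18.png",cv2.resize(im[a:b,c:d],None,fx=f,fy=f,interpolation=2))
E
```

```text
time: 28.05
ee_pos: [0.58, 0.0742, 0.2203]
tcp_rot: [[-0.06, -0.86, 0.506], [0.041, 0.504, 0.862], [-0.997, 0.072, 0.005]]
force: [1.1, -0.7, -0.1]
gripper_width: 0.526
t 28.05 p [0.58   0.0742 0.2203] q [ 6.  16.4  6.2 83.   2.7 36.3] F [ 1.1 -0.7 -0.1] w 0.526
[[-0.06, -0.86, 0.506], [0.041, 0.504, 0.862], [-0.997, 0.072, 0.005]]
```

View pics/scene18.png

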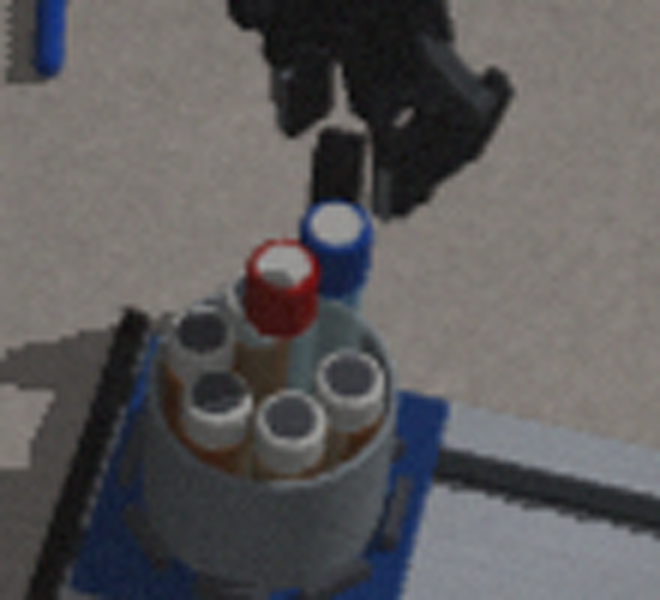

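View pics/wrist18.png

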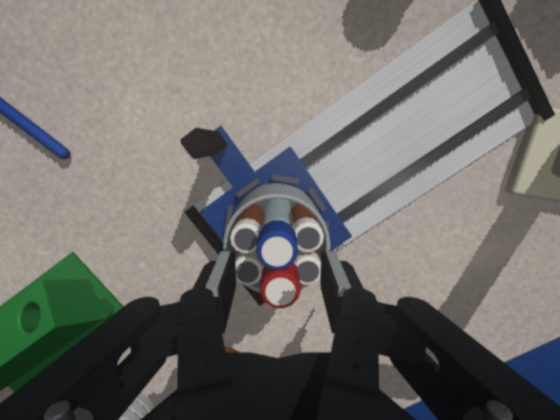

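Both tubes stand and are free: in the scene crop the red cap is at (282,285) and the blue cap at (337,245). Next is the post. First I'll check where the jar is and set the approach.

```bash
python3 - <<'E'
from h import *
ct,cs=manip.get_calibration("top"),manip.get_calibration("scene")
print("jar",onz(ct,(151,282),.08),onz(cs,(442,221),.08), "black",onz(ct,(90,323),.02))
plan(Rdown(95.2),[.488,.047,.20])
E
```

```text
jar [0.40501121 0.33800619 0.08      ] [0.41099666 0.33861181 0.08      ] black [0.30205762 0.51352961 0.02      ]
turn [-35.58   1.47  -4.13] norm 35.85
shift mm in target tool axes [ 17.   93.2 -18.7] in current axes [ 21.7  63.4 -69.5]
```

```bash
python3 -m handwheel '[[[-20,0,0],[0,0,0],100],[[0,0,0],[-7.1,0.3,-0.8],100],[[0,0,0],[-7.1,0.3,-0.8],100],[[0,0,0],[-7.1,0.3,-0.8],100],[[0,0,0],[-7.1,0.3,-0.8],100],[[0,0,0],[-7.1,0.3,-0.8],100],[[0,15,-4],[0,0,0],100],[[0,25,-5],[0,0,0],100],[[0,25,-5],[0,0,0],100],[[0,20,-4],[0,0,0],100],[[0,7,-1],[0,0,0],100],[[0,0,0],[0,0,0],100],[[0,0,0],[0,0,0],100]]'; python3 - <<'E'
from h import *
show();plan(Rdown(95.2),[.488,.047,.20])
c=manip.get_calibration("wrist");cv2.imwrite("pics/w19.png",manip.grab_frame("wrist"))
for q in ([.4904,.0474,.11],[.486,.046,.11],[.6047,.058,.177]): print(proj(c,np.array(q)))
ct=manip.get_calibration("top");im=manip.grab_frame("top")
cv2.imwrite("pics/t19.png",cv2.resize(im[160:270,140:310],None,fx=4.5,fy=4.5,interpolation=2))
E
```

```text
time: 29.45
ee_pos: [0.4906, 0.0462, 0.2363]
tcp_rot: [[-0.004, -0.996, -0.089], [-0.0, -0.089, 0.996], [-1.0, 0.004, 0.0]]
force: [0.1, -0.2, 0.1]
gripper_width: 0.608
t 29.45 p [0.4906 0.0462 0.2363] q [ 5.4  3.9 -6.7 79.6  0.   0.2] F [ 0.1 -0.2  0.1] w 0.608
[[-0.004, -0.996, -0.089], [-0.0, -0.089, 0.996], [-1.0, 0.004, 0.0]]
turn [-0.08  0.01 -0.23] norm 0.24
shift mm in target tool axes [36.3  2.5  1. ] in current axes [36.3  2.3  1. ]
[280.22339867 205.32106524]
[279.13064233 200.55375939]
[280.99580761 364.88762907]
```

View pics/w19.png

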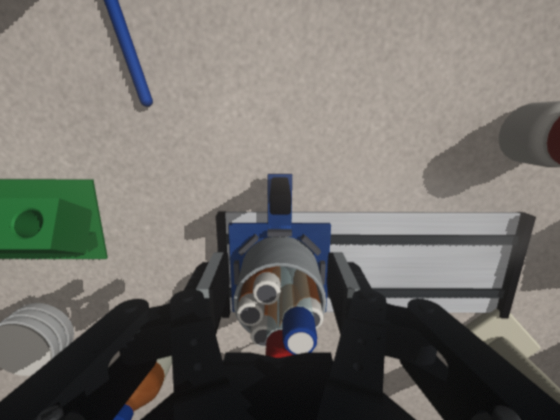

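View pics/t19.png

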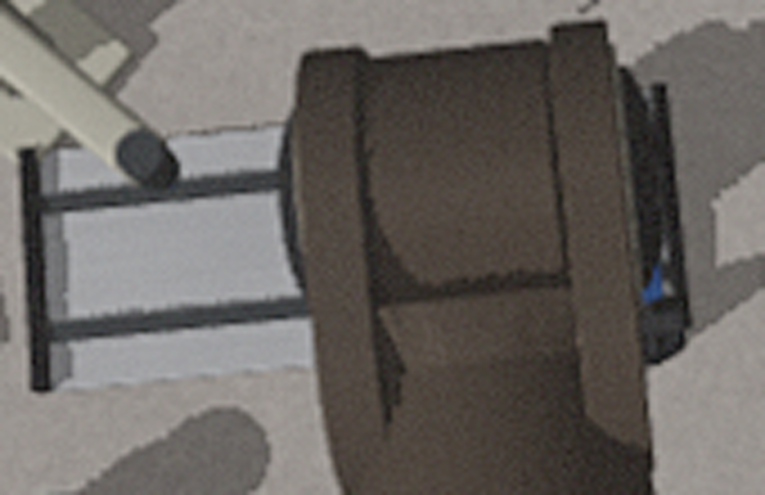

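The post's top is at about (280,205) in the wrist view, which matches the predicted spot. I'll go down around it.

```bash
python3 -m handwheel '[[[20,1.5,1],[0,0,-0.2],100],[[25,0,0],[0,0,0],100],[[25,0,0],[0,0,0],100],[[22,0,0],[0,0,0],100],[[0,0,0],[0,0,0],100]]'; python3 - <<'E'
from h import *
show()
c=manip.get_calibration("wrist");im=manip.grab_frame("wrist");cv2.imwrite("pics/w20.png",im)
for q in ([.4904,.0474,.11],[.486,.046,.11]): print(proj(c,np.array(q)))
E
```

```text
time: 30.05
ee_pos: [0.487, 0.047, 0.1413]
tcp_rot: [[-0.006, -0.996, -0.09], [-0.0, -0.09, 0.996], [-1.0, 0.006, 0.0]]
force: [-0.3, 0.1, -0.5]
gripper_width: 0.609
t 30.05 p [0.487  0.047  0.1413] q [  5.5   4.8 -17.7  67.9   0.    0.4] F [-0.3  0.1 -0.5] w 0.609
[[-0.006, -0.996, -0.09], [-0.0, -0.09, 0.996], [-1.0, 0.006, 0.0]]
[279.690953   254.83085867]
[278.04239474 248.00977185]
```

View pics/w20.png

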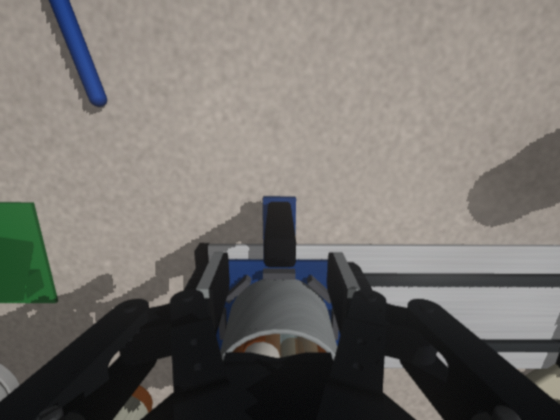

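```bash
python3 -m handwheel '[[[20,0,0],[0,0,0],100],[[20,0,0],[0,0,0],100],[[14,0,0],[0,0,0],100],[[0,0,0],[0,0,0],100],[[0,0,0],[0,0,0],100]]'; python3 -m handwheel '[[[0,0,0],[0,0,0],160],[[0,0,0],[0,0,0],190],[[0,0,0],[0,0,0],230],[[0,0,0],[0,0,0],230],[[0,0,0],[0,0,0],230]]' 30; python3 - <<'E'
from h import *
show()
im=manip.grab_frame("top");cv2.imwrite("pics/t21.png",cv2.resize(im[160:270,140:310],None,fx=4.5,fy=4.5,interpolation=2))
im=manip.grab_frame("scene");cv2.imwrite("pics/s21.png",cv2.resize(im[170:310,260:440],None,fx=4.2,fy=4.2,interpolation=2))
E
```

```text
time: 30.6
ee_pos: [0.4891, 0.0471, 0.0918]
tcp_rot: [[0.001, -0.996, -0.089], [0.0, -0.089, 0.996], [-1.0, -0.001, 0.0]]
force: [0.5, 0.3, -0.7]
gripper_width: 0.605
time: 31.1
ee_pos: [0.489, 0.0482, 0.0919]
tcp_rot: [[0.001, -0.996, -0.09], [0.003, -0.09, 0.996], [-1.0, -0.002, 0.003]]
force: [-2.0, 5.3, 4.0]
gripper_width: 0.23
t 31.1 p [0.489  0.0482 0.0919] q [  5.5   6.1 -22.6  61.2   0.2   0.4] F [-2.   5.3  4. ] w 0.23
[[0.001, -0.996, -0.09], [0.003, -0.09, 0.996], [-1.0, -0.002, 0.003]]
```

View pics/t21.png

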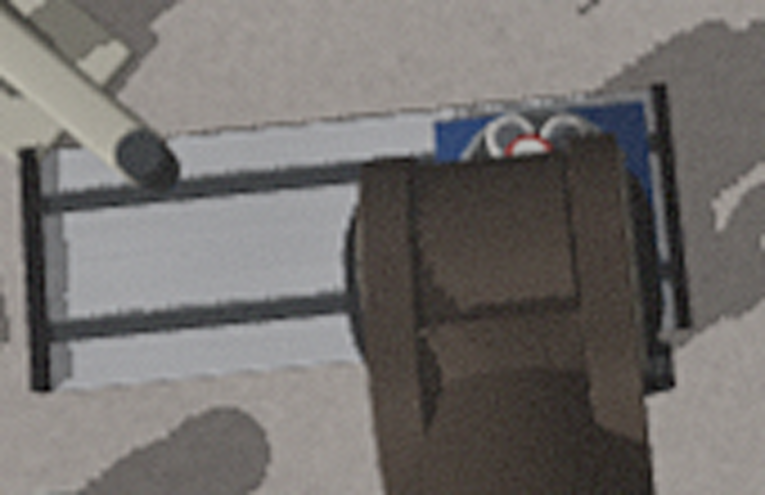

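View pics/s21.png

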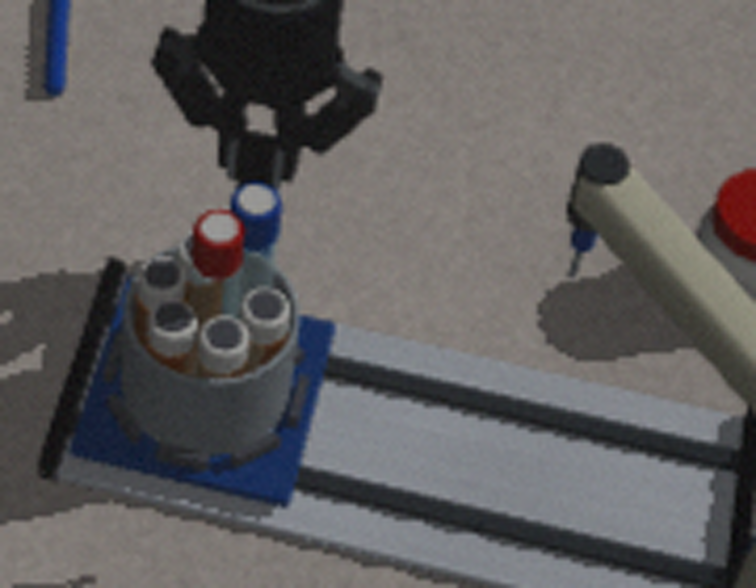

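The post is pinched (20 mm opening). Seen from above, the wrist link reaches forward about as far as the dispenser arm's end, so I'll compare heights before sliding.

```bash
python3 - <<'E'
from h import *
ct,cs=manip.get_calibration("top"),manip.get_calibration("scene")
u=(140+485/4.5,160+157/4.5)
for z in(.25,.3,.35,.4,.45): print(z,onz(ct,u,z))
im=manip.grab_frame("scene");cv2.imwrite("pics/s22.png",cv2.resize(im[60:300,220:480],None,fx=3,fy=2.5,interpolation=2)[:600])
n=onz(cs,(395.7,235),.2);r=onz(cs,(311.4,224.3),.177);print(n,r,n-r)
E
```

```text
0.25 [0.59160558 0.07602944 0.25      ]
0.3 [0.58104315 0.07191755 0.3       ]
0.35 [0.57048072 0.06780565 0.35      ]
0.4 [0.55991828 0.06369376 0.4       ]
0.45 [0.54935585 0.05958186 0.45      ]
[0.58851795 0.2416535  0.2       ] [0.60943185 0.05783503 0.177     ] [-0.0209139   0.18381847  0.023     ]
```

View pics/s22.png

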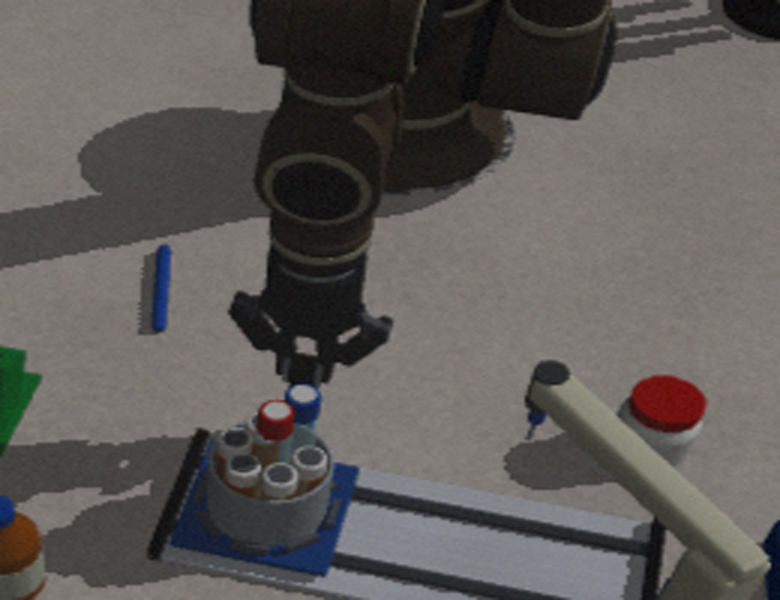

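The wrist link is above z 0.33 with x up to about 0.56, and the dispenser arm end is at x of about 0.58 and z below 0.29. That clears, but not by much. I'll re-grip leaning 20° back towards the robot for margin.

```bash
python3 -m handwheel '[[[0,0,0],[0,0,0],160],[[0,0,0],[0,0,0],120],[[0,0,0],[0,0,0],120],[[0,0,0],[0,0,-5],120],[[0,0,0],[0,0,-5],120],[[0,0,0],[0,0,-5],120],[[0,0,0],[0,0,-5],120],[[0,0,0],[0,0,0],120],[[0,0,0],[0,0,0],120]]'; python3 -m handwheel '[[[0,0,0],[0,0,0],160],[[0,0,0],[0,0,0],190],[[0,0,0],[0,0,0],230],[[0,0,0],[0,0,0],230],[[0,0,0],[0,0,0],230]]' 40; python3 - <<'E'
from h import *
show()
R=manip.state()["tcp_rot"];print("rig y in tool",R.T@np.array([-.0905,.996,0]))
ct,cs=manip.get_calibration("top"),manip.get_calibration("scene")
print(onz(ct,(257.9,195.5),.177),tri(ray(ct,(257.9,195.5)),ray(cs,(311.4,224.3))))
for z in(.262,.28,.3): print(onz(ct,(140+160/5-.5,170+122/5-.5),z))
E
```

```text
time: 32.15
ee_pos: [0.488, 0.0468, 0.0909]
tcp_rot: [[0.339, -0.937, -0.089], [0.03, -0.084, 0.996], [-0.94, -0.34, 0.0]]
force: [0.3, 0.4, -0.3]
gripper_width: 0.528
time: 32.65
ee_pos: [0.4894, 0.0482, 0.0914]
tcp_rot: [[0.34, -0.936, -0.091], [0.034, -0.085, 0.996], [-0.94, -0.342, 0.003]]
force: [-1.4, 5.1, 3.9]
gripper_width: 0.225
t 32.65 p [0.4894 0.0482 0.0914] q [  5.6  -8.8 -40.7  38.1   0.    0.4] F [-1.4  5.1  3.9] w 0.225
[[0.34, -0.936, -0.091], [0.034, -0.085, 0.996], [-0.94, -0.342, 0.003]]
rig y in tool [2.71783915e-03 5.33838969e-04 1.00009928e+00]
[0.60507497 0.05753947 0.177     ] (array([0.60609919, 0.05739001, 0.17265424]), [0.431596767940099, 0.4315967679400498])
[0.59446228 0.24711857 0.262     ]
[0.59057096 0.24280283 0.28      ]
[0.58624727 0.23800755 0.3       ]
```

```bash
python3 -m handwheel '[[[0,0,4],[0,0,0],230],[[0,0,8],[0,0,0],230],[[0,0,12],[0,0,0],230],[[0,0,14],[0,0,0],230],[[0,0,14],[0,0,0],230],[[0,0,14],[0,0,0],230],[[0,0,14],[0,0,0],230],[[0,0,14],[0,0,0],230],[[0,0,14],[0,0,0],230],[[0,0,14],[0,0,0],230],[[0,0,10],[0,0,0],230],[[0,0,8],[0,0,0],230],[[0,0,6],[0,0,0],230],[[0,0,4],[0,0,0],230],[[0,0,0],[0,0,0],230],[[0,0,0],[0,0,0],230]]'; python3 - <<'E'
from h import *
show()
im=manip.grab_frame("top");cv2.imwrite("pics/t23.png",cv2.resize(im[150:270,120:280],None,fx=5,fy=5,interpolation=2))
im=manip.grab_frame("scene");cv2.imwrite("pics/s23.png",cv2.resize(im[180:300,330:470],None,fx=5,fy=5,interpolation=2))
E
```

```text
time: 34.25
ee_pos: [0.4764, 0.1979, 0.0914]
tcp_rot: [[0.342, -0.935, -0.09], [0.032, -0.084, 0.996], [-0.939, -0.344, 0.001]]
force: [4.9, 3.0, -1.7]
gripper_width: 0.227
t 34.25 p [0.4764 0.1979 0.0914] q [ 26.5  -5.2 -37.6  38.8  -7.1  20.2] F [ 4.9  3.  -1.7] w 0.227
[[0.342, -0.935, -0.09], [0.032, -0.084, 0.996], [-0.939, -0.344, 0.001]]
```

View pics/t23.png

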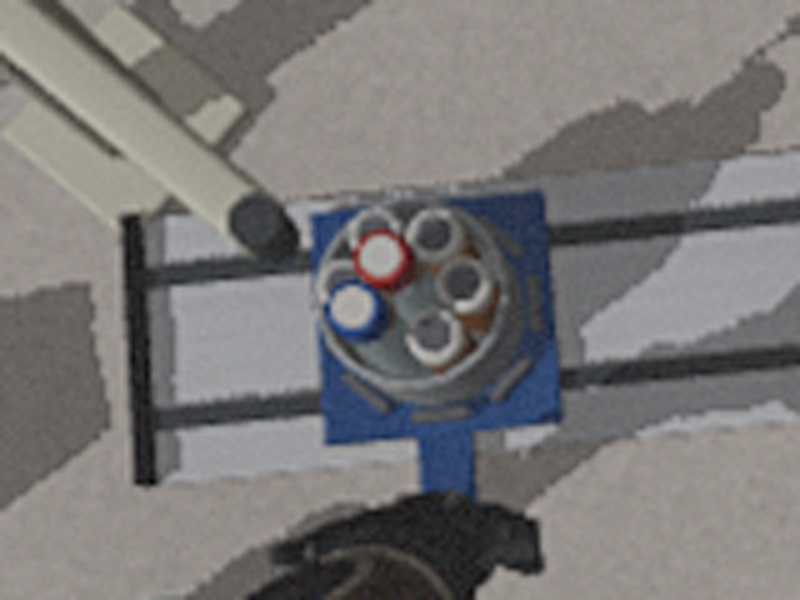

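View pics/s23.png

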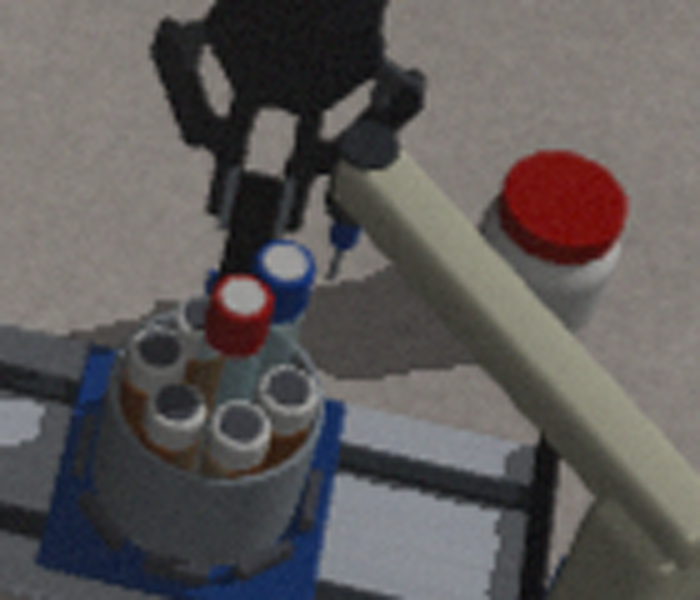

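```bash
python3 - <<'E'
from h import *
ct,cs=manip.get_calibration("top"),manip.get_calibration("scene")
a=(378.5,238.9);b=(195.7,200.7);n=onz(cs,(395.9,234.9),.2)
print(onz(cs,a,.177),onz(ct,b,.177),tri(ray(cs,a),ray(ct,b)))
ar=onz(ct,(120+262/5-.5,150+219/5-.5),.29)
print(n,ar)
ry=np.array([-.0905,.996]);rx=np.array([.996,.0905])
for nn in(n,ar):
  d=(nn-tri(ray(cs,a),ray(ct,b))[0])[:2];print("along",d@ry,"across",d@rx)
d=(n-onz(cs,a,.177))[:2];print("scene only",d@ry,d@rx)
# blue needle hub/needle direction in scene: points on vertical
for z in(.2,.22,.262): print(z,(proj(cs,np.array([n[0],n[1],z]))-[330,180]+.5)*5)
E
```

```text
[0.59460241 0.20856155 0.177     ] [0.59495586 0.20825875 0.177     ] (array([0.5948645 , 0.20839353, 0.17726396]), [0.18687032134098538, 0.18687032134087184])
[0.58809986 0.24199595 0.2       ] [0.58973923 0.23955378 0.29      ]
along 0.034080212560796595 across -0.0036965626734078577
along 0.03149944593629872 across -0.0022847701105911658
scene only 0.0338891427653095 -0.0034507250664287544
0.2 [332. 277.]
0.22 [340.09907507 249.25136133]
0.262 [357.84303518 188.45790857]
```

The two views agree on the red dot to 0.2 mm (0.595, 0.208, 0.177). It has about 33.5 mm left to travel.

```bash
python3 -m handwheel '[[[0,0,3],[0,0,0],230],[[0,0,6],[0,0,0],230],[[0,0,8],[0,0,0],230],[[0,0,7],[0,0,0],230],[[0,0,5],[0,0,0],230],[[0,0,3],[0,0,0],230],[[0,0,1.5],[0,0,0],230],[[0,0,0],[0,0,0],230],[[0,0,0],[0,0,0],230]]'; python3 - <<'E'
from h import *
show()
im=manip.grab_frame("top");cv2.imwrite("pics/t24.png",cv2.resize(im[150:270,120:280],None,fx=5,fy=5,interpolation=2))
im=manip.grab_frame("scene");cv2.imwrite("pics/s24.png",cv2.resize(im[180:300,330:470],None,fx=5,fy=5,interpolation=2))
E
```

```text
time: 35.25
ee_pos: [0.4735, 0.2308, 0.0914]
tcp_rot: [[0.343, -0.935, -0.089], [0.031, -0.083, 0.996], [-0.939, -0.344, 0.001]]
force: [6.7, -0.2, -0.9]
gripper_width: 0.229
t 35.25 p [0.4735 0.2308 0.0914] q [ 30.6  -3.6 -36.   39.3  -8.5  24.1] F [ 6.7 -0.2 -0.9] w 0.229
[[0.343, -0.935, -0.089], [0.031, -0.083, 0.996], [-0.939, -0.344, 0.001]]
```

View pics/t24.png

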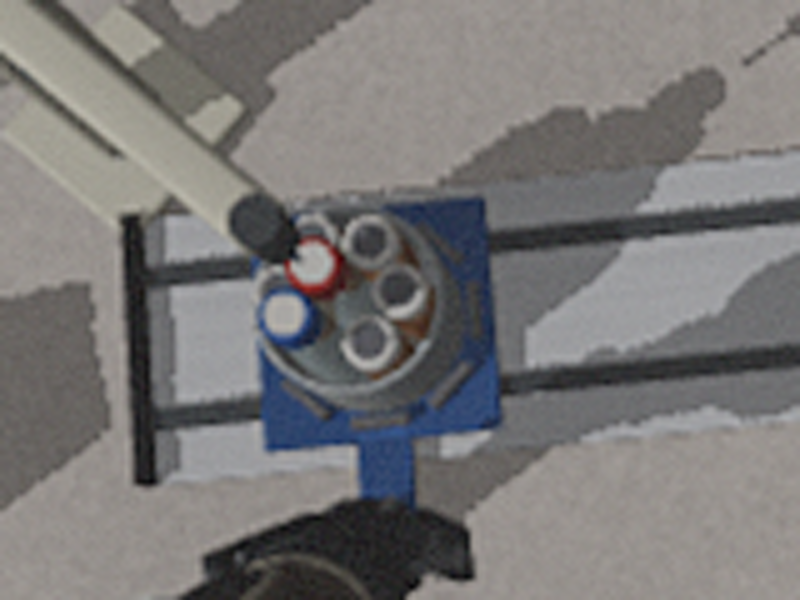

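View pics/s24.png

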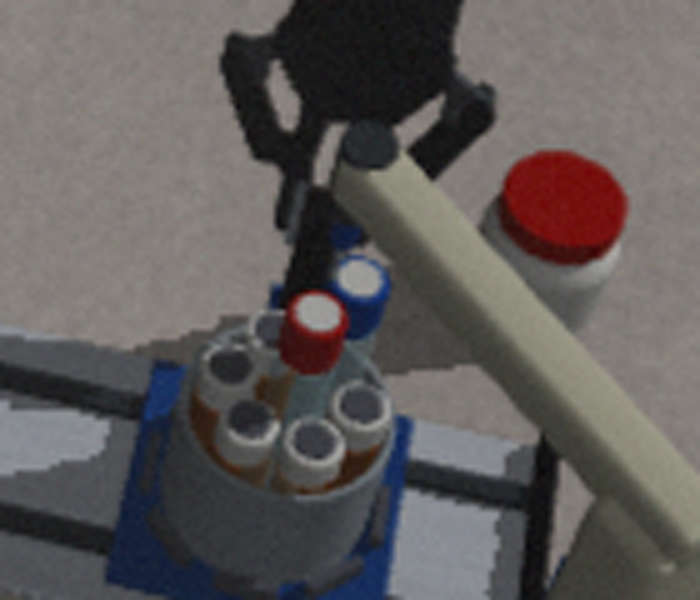

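```bash
python3 - <<'E'
from h import *
ct,cs=manip.get_calibration("top"),manip.get_calibration("scene")
a=(393.1,241.9);b=(120+315/5-.5,150+262/5-.5);n=onz(cs,(395.9,234.9),.2)
ry=np.array([-.0905,.996]);rx=np.array([.996,.0905])
for p in(onz(cs,a,.177),onz(ct,b,.177)):
  d=(n-p)[:2];print(p,d@ry,d@rx)
print((proj(cs,np.array([n[0],n[1],.177]))-[330,180]+.5)*5)
E
```

```text
[0.59098712 0.2404654  0.177     ] 0.0017857239836729928 -0.0027372026401024565
[0.59256753 0.24028406 0.177     ] 0.0021093622718958136 -0.00429487194823662
[322.94990867 308.00696216]
```

The dot is under the needle to within about 2 mm along and 3–4 mm across. I'll nudge it 1 mm, release, and back away.

```bash
python3 -m handwheel '[[[0,0,1],[0,0,0],230],[[0,0,0],[0,0,0],230],[[0,0,0],[0,0,0],190],[[0,0,0],[0,0,0],160],[[0,0,0],[0,0,0],120],[[0,0,0],[0,0,0],110],[[0,0,0],[0,0,0],110],[[-10,0,0],[0,0,0],110],[[-20,0,0],[0,0,0],110],[[-25,0,0],[0,0,0],110],[[-25,0,0],[0,0,0],110],[[-25,0,0],[0,0,0],110],[[0,25,0],[0,0,0],110],[[0,25,0],[0,0,0],110],[[0,0,0],[0,0,0],110],[[0,0,0],[0,0,0],110]]'; python3 - <<'E'
from h import *
show()
im=manip.grab_frame("top");cv2.imwrite("pics/t25.png",cv2.resize(im[150:270,120:280],None,fx=5,fy=5,interpolation=2));cv2.imwrite("pics/t25f.png",im)
im=manip.grab_frame("scene");cv2.imwrite("pics/s25.png",cv2.resize(im[180:300,330:470],None,fx=5,fy=5,interpolation=2));cv2.imwrite("pics/s25f.png",im)
E
```

```text
time: 36.95
ee_pos: [0.3893, 0.2235, 0.1731]
tcp_rot: [[0.341, -0.936, -0.09], [0.032, -0.084, 0.996], [-0.939, -0.343, 0.001]]
force: [1.0, 0.2, -0.1]
gripper_width: 0.575
t 36.95 p [0.3893 0.2235 0.1731] q [ 36.3 -14.6 -34.1  53.1 -10.2  29.6] F [ 1.   0.2 -0.1] w 0.575
[[0.341, -0.936, -0.09], [0.032, -0.084, 0.996], [-0.939, -0.343, 0.001]]
```

View pics/t25.png

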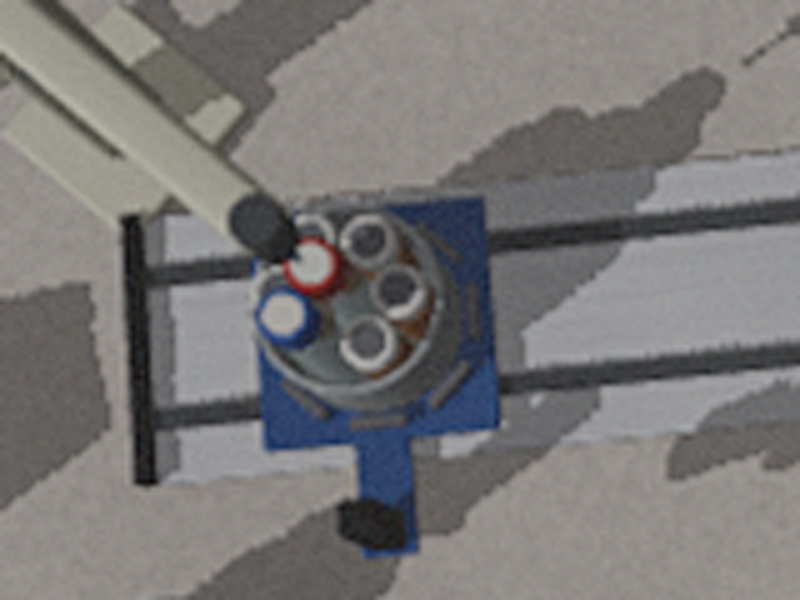

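View pics/s25.png

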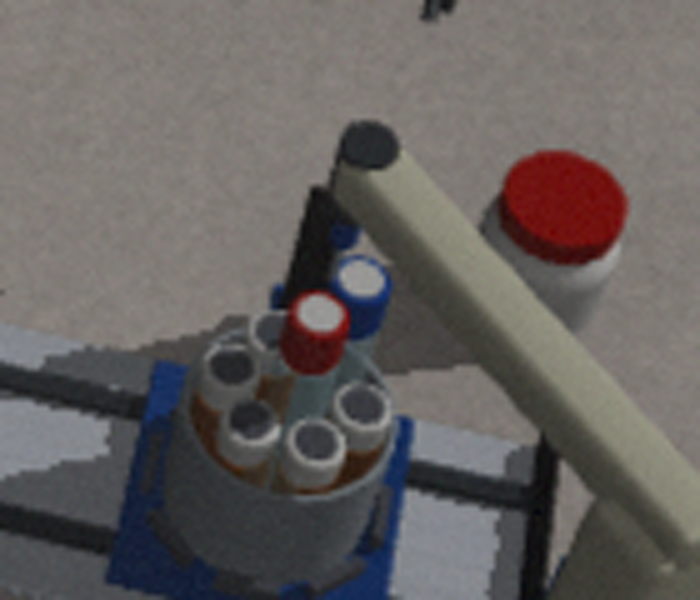

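View pics/s25f.png

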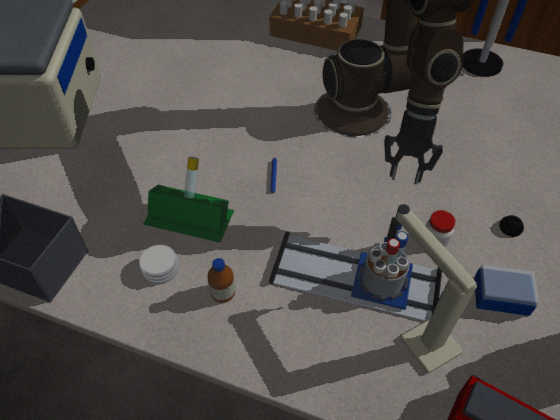

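The dot is at (321,313) in the scene crop, against (323,308) for straight below the needle, which is about 3 mm off. All seven tubes are upright and the gripper is clear. Handing in.

```bash
python3 -c "
from station import manip
print(manip.sign_off())"
```

```text
the job is handed in; nothing more can be done
None
```

I packed both tubes in the bucket, slid the carriage until the red cap was under the needle, let go, and handed the job in at about 37 s. The sign-off gives no verdict, so the result rests on my own checks.

**What I did**
- Each tube was drawn out along its slanted axis. Both had pivoted about 4.5–4.8° in the pads, so I turned the tool to set them vertical before lowering.
- Red went in the middle and blue in the free place of the ring. Each was lowered until it touched the floor (about 5 N first contact, 12 N at most) and then released.
- I slid the carriage by its post with the gripper leaned back 20° to stay clear of the dispenser, then released it and backed away.

**What the last checks showed**
- All seven tubes look upright in the bucket, and the bucket sits on its carriage.
- In the scene camera the white dot is about 3 mm from the needle's vertical; the limit is 10 mm.
- The yellow tube and the other objects look undisturbed, and the gripper is clear of everything.

**Where the checks disagreed**
- The two views put the needle's position along the rails about 2.5 mm apart.
- Before the last 1 mm nudge, the top view put the dot about 4 mm off across the rails and the scene view about 3 mm. I did not re-measure the top view afterwards, because the dispenser arm partly hides the dot there.

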